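# Change over the soap dosing station and load its mould bed

## Task

Get the soap bench ready for the next batch: lay every soap bar flat in a pocket of its own in the mould bed, then lower the steel cover plate over the bed's two locating pins until it rests flush on the shoulders. The square bottle and the round jar stand in each other's places: swap them, so that the jar stands upright in the middle of the square mat beside the dosing pump and the bottle upright in the middle of the round mat. Only when all that is done, prime the pump by pressing its plunger head fully down to its stop, and let it spring back; do not disturb the bowl, the kraft boxes and the wooden spatula lying around.

Things in the scene. Friction and masses are not known exactly. Their poses are not given: they have to be found in the camera images.
- bar1_mid (a point): Loose cream soap bar, 60 long (its x) x 44 wide (y) x 32 high, 90 g, lying flat on the bench at the start; may be absent. Point at its centre, 16 above its underside. (Sizes in mm.)
- bar2_mid (a point): Loose cream soap bar, 60 long (its x) x 44 wide (y) x 32 high, 90 g, lying flat on the bench at the start; may be absent. Point at its centre, 16 above its underside. (Sizes in mm.)
- bar3_mid (a point): Loose cream soap bar, 60 long (its x) x 44 wide (y) x 32 high, 90 g, lying flat on the bench at the start; may be absent. Point at its centre, 16 above its underside. (Sizes in mm.)
- bed: Fixed aluminium mould bed 90 (x) by 224 (y), origin under its centre, on the bench. Three open pockets side by side along y, between two shoulder blocks (26 wide, flat tops 46 above the bench). On each shoulder, at x 0, y +99 and -99, a steel locating pin 10 across, 20 high (top 66 above the bench), its upper 8 tapered. May be turned up to 0.2 rad. (Sizes in mm.)
- pocket1 (a point): Centre of the floor of one of the three pockets of the mould bed; axes as the bed. The floor lies 8 above the bench; the pocket measures 68 (x) by 52 (y) inside its 6 high, 4 wide ribs. (Sizes in mm.)
- pocket2 (a point): Centre of the floor of one of the three pockets of the mould bed; axes as the bed. The floor lies 8 above the bench; the pocket measures 68 (x) by 52 (y) inside its 6 high, 4 wide ribs. (Sizes in mm.)
- pocket3 (a point): Centre of the floor of one of the three pockets of the mould bed; axes as the bed. The floor lies 8 above the bench; the pocket measures 68 (x) by 52 (y) inside its 6 high, 4 wide ribs. (Sizes in mm.)
- plate_grip (a point): Loose steel cover plate 90 (x) by 224 (y) by 8, 0.45 kg, lying flat, handle up; two 13 mm holes at x 0, y +99 and -99 go over the pins, either way round. In the middle a black handle rib 14 thick (x), 70 long (y), 30 high, gripped from above across x. Point: middle of the rib, 25 above the underside; plate's axes. Seated, it lies straight over the bed's origin, 71 above the bench. (Sizes in mm.)
- bottle_mid (a point): Square blue bottle with a white screw cap, 56 by 56, 95 high in all: straight sides up to 75, then neck and cap 40 across; bottom-heavy, 0.2 to 0.4 kg. Point on its axis, half-way up (47.5 above its base); x and y square to its sides. Starts on the square mat. (Sizes in mm.)
- jar_mid (a point): Squat round milk-white jar with an aluminium lid, 64 across, 60 high; bottom-heavy, 0.18 to 0.33 kg. Point on its axis, half-way up (30 above its base). Starts on the round mat. (Sizes in mm.)
- dose_mat (a point): Centre of the dosing station's square black mat, 90 by 90, flush with the bench; axes of the station. The pump's fixed column (68 across at the foot, 36 across above, 90 high) stands 100 from it along +y of the station. (Sizes in mm.)
- store_mat (a point): Centre of the round black mat, 90 across, flush with the bench. (Sizes in mm.)
- pump_top (a point): Centre of the top of the pump's black round plunger head, 48 across, at rest 128 above the bench, on the pump column. Pressed straight down from above. (Sizes in mm.)
- pump (a joint): Travel of the plunger head: 0 up, 0.014 m (14 mm) fully down at its stop. Springs back; takes about 3 N to start and 10 N at the stop.
- bowl: Bystander: round milky bowl, 120 across, 65 high; origin under its centre. (Sizes in mm.)
- box1: Bystander: open kraft box, 85 by 60, 45 high; origin under its centre. (Sizes in mm.)
- box2: Bystander: open kraft box, 85 by 60, 45 high; origin under its centre. (Sizes in mm.)
- spatula: Bystander: wooden spatula, 200 long, lying flat; origin near its middle. (Sizes in mm.)
Not all that is in view belongs to the job. What is shaped like the part that bears bar3_mid but red or turquoise is not meant.

How it is judged:
By the outcome, as a careful person would: the job done as asked, in the order asked, and still so for the second after the job is handed in, with the robot touching nothing.
Of bar1, bar2, bar3 only 2 to 3 are there at a start; the rules pass over those that are not, and their reading is None.
At some moment in a run one of bottle, jar may be knocked a few centimetres aside while the robot is not near it.
Once in a run the grip may slacken for a moment while it holds something.
It also fails if it takes over 210 s, if anything falls off the work surface, if the arm or the gripper's body presses on something with over 40 N, if the wrist force passes 120 N, or if a joint passes its speed limit or range.

## Robot

A 6-joint arm with a two-finger parallel gripper is mounted at the origin on the work surface. World frame = base frame: x ahead of the robot, y to its left, z up, the work surface at z = 0. Lengths are in mm, angles in degrees, forces in N, time in s.
With the tool pointing down it reaches from about 250 to 775 mm from the base axis. Payload 8.9 kg.
Tool frame: the origin (TCP) lies at the very end of the fingers, on their centre line; the grasp point (between the pads) lies 19 mm behind it; z points along the fingers, y is the direction in which the jaws open and shut (so a half turn about z gives the same grasp; the last joint's range is limited). The gripper opens to 85 mm and grips with 20 to 120 N. Pads are 22 mm wide; open, the fingers measure 114 mm over their backs; the gripper's body (76 mm by 85 mm) begins 54 mm behind the grasp point. The pads swing forward as they close: fully open they stand 13 mm farther back than shut.
Start: joints at [-71.121, 16.656, -8.789, 64.555, 0, 82.019], TCP at [237.205, -468.356, 194.105] pointing down, gripper open.
Joint ranges: [-144.48, 144.48], [-52.06, 99.96], [-74.48, 78.29], [-112.23, 115.85], [-86.99, 84.42], [-180, 180]. Speed limits (degrees/s): [127.2, 127.2, 159.86, 180, 180, 180].

## Interface

Orientations are given as a 3x3 rotation matrix whose columns are the frame's x, y, z axes.
In Python, from cell import * gives the robot as it stands.
- The arm moves only by the tool carry_out, never from a script. Its argument "increments" is a list of rows, each a list of 3 entries, a list of its own where there are three numbers: the shift along the tool's x, y, z as a fraction of full scale, then the turn, a rotation vector about the tool's x, y, z as a fraction of full scale, then the opening in per cent of the stroke, from 0 (shut) to 100 (fully open). A call has 1 to 12 rows; each row shifts and turns the pose as measured when the row begins, along the tool's axes as they then stand; what a row does not reach is not made up. Full scale, the value 1, is 50 mm for a shift and 10 degrees for a turn. A row lasts 1/8 s, in which the tool goes at most 62.5 mm and 10.7 degrees, less where a joint would pass 70% of its speed; a pose out of reach is approached as far as the arm can. A call with a number of a shift or a turn outside -1 to 1 is refused whole. A call with a gripper value outside its range is refused whole. The fingers move at their own pace and stop on an object; "grip_force" is the grip in N (left out, the last holds). Time passes only in rows, so rows that do not move let the fingers close. It gives the time, the measured TCP pose, the force and the opening at its end, in the units of the state.
- state(): the state, without advancing time (a new reading comes with each control period).
- snapshot(name): name is "scene" or "top" or "wrist"; returns the picture (400x640x3 uint8, red, green, blue); there is no depth.
- camera_params(name): a dict with "fx", "fy", "cx", "cy" (pixels), "k1" (the pictures are not rectified: a ray, as slopes to the right and down, at radius r is drawn at 1 + k1 r^2 times it, then the intrinsics apply), "rvec" (rotation vector, rad) and "tvec" (3), from world to camera coordinates, as OpenCV has them; the wrist camera has in their place "hand_eye" (4x4, takes a point from camera to tool coordinates, whose origin is the TCP and whose axes are the flange's). Camera axes: x right, y down, z forward; pixel columns grow to the right and rows downward; lengths in mm; the calibration is good to about 2 mm. A picture is of the moment at which its call begins: read the wrist's pose just before it. camera_params takes no time and is no camera call.
- sign_off(): hands the job in, once; it reports no verdict.
The state is a dict: "time": time; "joint_pos": joint angles; "joint_velocities": joint speeds; "tau": joint torques, N m; "tcp_pos": TCP position; "tool_rot": TCP orientation; "contact_force": force on the tool from outside, world axes, zero at the start; "ft_torque": the same for the moment, N m; "gripper_width": finger opening in mm.
Only numpy, scipy, OpenCV 4.12 (cv2) and the standard library are available. Lean on these libraries where they do the work, as an engineer would, in place of code of your own. Each camera call takes 0.05 s, during which the arm holds its last target. There are 200 camera calls.

## Working session

There is one attempt and no reset: what is moved stays moved. The work goes in short steps, Python scripts to look and compute and a tool call to move; the robot and the scene stay as the last step left them, time stands still between calls to the robot, and variables do not carry over. Pictures are saved under pics/ and viewed, about 12 in all and at most 16, crops included, and the job is handed in when it is done.

Besides the shell and the picture viewer there is one more tool, called after "Call:" by a JSON object that holds its "op" and its "data". carry_out: Moves the arm, as the interface text tells. Its arguments: {"type":"object","properties":{"increments":{"type":"array"},"grip_force":{"type":"number"}},"required":["increments"]}

```bash
mkdir -p pics; ls
cat > h.py <<'E'
from cell import *
import numpy as np, cv2
def K(p): return np.array([[p['fx'],0,p['cx']],[0,p['fy'],p['cy']],[0,0,1.]])
def pose(name,st=None):
    p=camera_params(name)
    if 'hand_eye' in p:
        st=st or state(); T=np.eye(4); T[:3,:3]=np.array(st['tool_rot']); T[:3,3]=st['tcp_pos']
        M=T@np.array(p['hand_eye']); return p,M[:3,:3],M[:3,3]
    R,_=cv2.Rodrigues(np.array(p['rvec'],float)); t=np.array(p['tvec'],float).ravel()
    return p,R.T,-R.T@t
def rays(P,uv):
    p,R,c=P; uv=np.atleast_2d(np.array(uv,float))
    d=np.c_[(uv[:,0]-p['cx'])/p['fx'],(uv[:,1]-p['cy'])/p['fy']]
    s=d.copy()
    for _ in range(20): s=d/(1+p['k1']*(s**2).sum(1))[:,None]
    return c,np.c_[s,np.ones(len(s))]@R.T
def onz(P,uv,z):
    c,r=rays(P,uv); return c+r*((z-c[2])/r[:,2])[:,None]
def proj(P,X):
    p,R,c=P; q=(np.atleast_2d(X)-c)@R; s=q[:,:2]/q[:,2:]; s=s*(1+p['k1']*(s**2).sum(1))[:,None]
    return s*[p['fx'],p['fy']]+[p['cx'],p['cy']]
def snap(name,f):
    st=state(); im=snapshot(name); cv2.imwrite('pics/'+f+'.png',np.ascontiguousarray(im[:,:,::-1])); return im,pose(name,st)
def rd(f): return cv2.imread('pics/'+f+'.png')[:,:,::-1]
E
python3 - <<'E'
from h import *
print(state())
for n in('scene','top','wrist'):
    im,P=snap(n,n+'0'); print(n,camera_params(n));
E
```

```text
pics
{'time': 0.0, 'joint_pos': array([-7.11203380e+01,  1.66888530e+01, -8.83029229e+00,  6.45555954e+01,
        5.89792648e-04,  8.20187789e+01]), 'joint_velocities': array([ 0.04998997,  0.00696818, -0.05028472,  0.04408539,  0.00099874,
       -0.07529952]), 'tau': array([-9.03588480e-04, -5.37149763e+01,  3.31368041e+01,  1.60562427e-02,
       -4.96170674e-05,  1.25482483e-06]), 'tcp_pos': array([ 237.05750996, -467.88871014,  193.53808849]), 'tool_rot': array([[ 8.92106250e-01,  4.51825485e-01, -4.12362690e-04],
       [ 4.51825633e-01, -8.92105412e-01,  1.23762152e-03],
       [ 1.91317957e-04, -1.29040593e-03, -9.99999149e-01]]), 'contact_force': array([-0.40346816,  0.22878858, -0.16757642]), 'ft_torque': array([-0.02257602, -0.00075142,  0.00479536]), 'gripper_width': 85.51361461916632}
scene {'fx': 377.2163816938934, 'fy': 377.2163816938934, 'cx': 322.16480333448766, 'cy': 204.26718856798854, 'k1': -0.036262340996941034, 'rvec': array([ 0.7006237 ,  2.76950236, -0.91557884]), 'tvec': array([ 547.20938617,  -92.29256499, 1338.53643927])}
top {'fx': 442.87477026432913, 'fy': 442.87477026432913, 'cx': 327.3099131934841, 'cy': 201.7639137816068, 'k1': 0.004335781172799197, 'rvec': array([ 2.10987743, -2.16751625,  0.15621333]), 'tvec': array([ -44.30929414,  572.91079017, 1337.35145328])}
wrist {'fx': 305.4600532609164, 'fy': 305.4600532609164, 'cx': 315.4811702420286, 'cy': 203.10071729366388, 'k1': 0.002856074808632244, 'hand_eye': array([[ 1.20447641e-03, -9.47484012e-01, -3.19800870e-01,
         8.37734178e+01],
       [ 9.99998778e-01,  8.22642816e-04,  1.32905836e-03,
         2.84351747e-01],
       [-9.96179657e-04, -3.19802080e-01,  9.47483845e-01,
        -1.80082107e+02],
       [ 0.00000000e+00,  0.00000000e+00,  0.00000000e+00,
         1.00000000e+00]])}
```

View pics/top0.png

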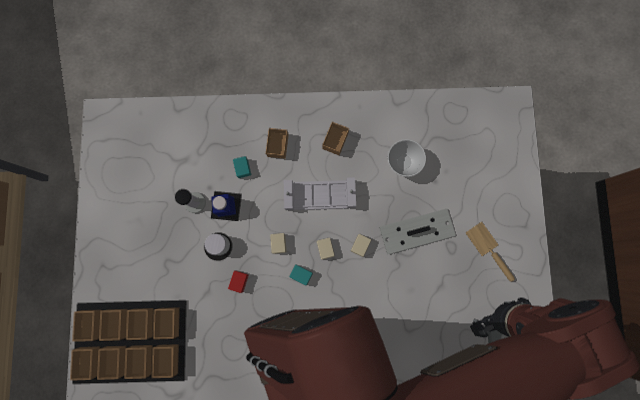

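View pics/scene0.png

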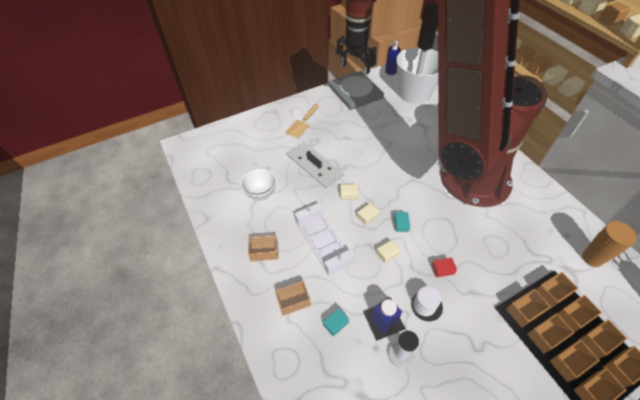

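The top view shows three cream bars at about (279,243), (326,248) and (362,245). The bed is at (320,194), the plate at (418,231), the bottle at (224,205), the jar at (217,245) and the pump at (184,198). Next I'll measure these.

```bash
cat >> h.py <<'E'
def blobs(m,amin=60):
    m=cv2.morphologyEx(m.astype(np.uint8),cv2.MORPH_OPEN,np.ones((2,2)))
    cs,_=cv2.findContours(m,cv2.RETR_EXTERNAL,cv2.CHAIN_APPROX_NONE)
    return [c[:,0,:].astype(float) for c in cs if cv2.contourArea(c)>amin]
def rect(P,c,z):
    X=onz(P,c,z)[:,:2].astype(np.float32); (x,y),(w,h),a=cv2.minAreaRect(X)
    if w<h: w,h,a=h,w,a+90
    return np.round([x,y,w,h,(a+90)%180-90],1)  # long-axis angle
E
python3 - <<'E'
from h import *
im=rd('top0').astype(int); P=pose('top'); print('cam',P[2])
r,g,b=im[...,0],im[...,1],im[...,2]
hsv=cv2.cvtColor(rd('top0'),cv2.COLOR_RGB2HSV).astype(int)
for u,v in [(279,240),(326,246),(320,215),(320,205),(310,190),(290,195),(410,240),(450,225),(350,260)]: print((u,v),im[v,u],hsv[v,u])
for c in blobs((hsv[...,1]>35)&(hsv[...,0]>15)&(hsv[...,0]<40)&(hsv[...,2]>130)): print('cream',c.mean(0),rect(P,c,32))
for c in blobs((hsv[...,0]>110)&(hsv[...,0]<130)&(hsv[...,1]>120)&(hsv[...,2]>50)): print('blue',c.mean(0),rect(P,c,75))
print('bottlecap',onz(P,[[218,202]],95),'jar',onz(P,[[217,244]],60),'pump',onz(P,[[183.5,197.5]],128))
print('bed',onz(P,[[320,194]],30),'pins', onz(P,[[288,192],[352,190]],66))
print('plate',onz(P,[[418,231],[400,229],[391,238],[446,222],[405,241],[433,220],[438,233]],8))
print('bowl',onz(P,[[407,158]],40),'box',onz(P,[[277,143],[337,138]],45))
big=cv2.resize(rd('top0')[120:300,160:480],None,fx=2.5,fy=2.5,interpolation=cv2.INTER_CUBIC)
cv2.imwrite('pics/topbig.png',big[:,:,::-1])
E
```

```text
cam [ 361.45141423  -66.31366047 1408.42265326]
(279, 240) [149 141 119] [ 22  51 149]
(326, 246) [148 140 119] [ 22  50 148]
(320, 215) [135 133 132] [ 10   6 135]
(320, 205) [141 139 143] [135   7 143]
(310, 190) [141 137 143] [140  11 143]
(290, 195) [82 80 83] [140   9  83]
(410, 240) [117 119 115] [ 45   9 119]
(450, 225) [115 117 113] [ 45   9 117]
(350, 260) [129 126 125] [  8   8 129]
cream [325.93103448 248.89655172] [426.3 -51.2  56.8  41.3  12.5]
cream [361.25454545 245.65454545] [ 433.7 -161.6   57.5   41.7  -27. ]
cream [278.3 243.5] [446.5  96.1  56.8  41.4   4.8]
bottlecap [[571.95702791 268.54006598  95.        ]] jar [[448.31301617 279.03652148  60.        ]] pump [[582.85075928 361.72505024 128.        ]]
bed [[599.03513581 -37.23923546  30.        ]] pins [[ 601.81534172   60.38180802   66.        ]
 [ 602.57852502 -136.76766721   66.        ]]
plate [[ 475.59895517 -343.66477491    8.        ]
 [ 483.46081314 -287.20982118    8.        ]
 [ 455.79449943 -257.41032065    8.        ]
 [ 501.7443214  -433.79611827    8.        ]
 [ 445.17879903 -300.99022627    8.        ]
 [ 509.22301892 -393.12622504    8.        ]
 [ 467.58706639 -406.28467983    8.        ]]
bowl [[ 705.33823019 -315.82832055   40.        ]] box [[764.86736747  95.35334252  45.        ]
 [775.80243908 -95.98068197  45.        ]]
```

View pics/topbig.png

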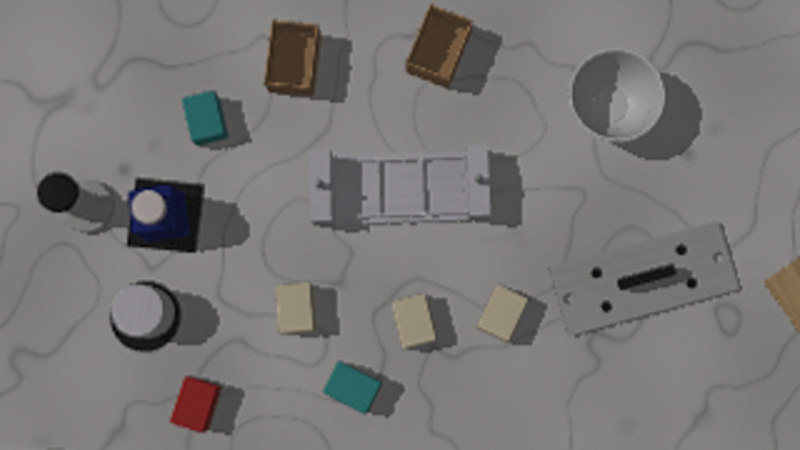

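The plate has its pin holes at its ends, and the four dark dots are rubber feet or screws. I'll move to a wrist overview above the bars and bed.

Call:
{"op": "carry_out", "data": {"increments": [[[0.77,-0.48,-0.23],[0,0,0],100],[[0.77,-0.48,-0.23],[0,0,0],100],[[0.77,-0.48,-0.23],[0,0,0],100],[[0.77,-0.48,-0.23],[0,0,0],100],[[0.77,-0.48,-0.23],[0,0,0],100],[[0.77,-0.48,-0.23],[0,0,0],100],[[0.77,-0.48,-0.23],[0,0,0],100],[[0.77,-0.48,-0.23],[0,0,0],100],[[0.77,-0.48,-0.23],[0,0,0],100],[[0.77,-0.48,-0.23],[0,0,0],100],[[0.77,-0.48,-0.23],[0,0,0],100],[[0.77,-0.48,-0.23],[0,0,0],100]]}}

```text
time: 1.65
tcp_pos: [525.9, 10.5, 334.2]
tool_rot: [[0.895, 0.447, -0.002], [0.447, -0.895, 0.004], [-0.0, -0.004, -1.0]]
contact_force: [0.4, -1.3, -1.1]
gripper_width: 85.6
```

Call:
{"op": "carry_out", "data": {"increments": [[[0,0,0],[0,0,-0.9],100],[[0,0,0],[0,0,-0.9],100],[[0,0,0],[0,0,-0.9],100],[[0,0,0],[0,0,-0.9],100],[[0,0,0],[0,0,-0.9],100],[[0,0,0],[0,0,-0.9],100],[[0,0,0],[0,0,-0.9],100],[[0,0,0],[0,0,0],100]]}}

```text
time: 2.65
tcp_pos: [526.6, 14.4, 332.2]
tool_rot: [[-0.031, 1.0, -0.006], [1.0, 0.031, 0.005], [0.005, -0.006, -1.0]]
contact_force: [0.2, 0.1, 0.0]
gripper_width: 85.2
```

```bash
cat >> h.py <<'E'
def psi(): R=np.array(state()['tool_rot']); return np.degrees(np.arctan2(R[1,0],R[0,0]))
def to(x,y,z,ps=None):
    s=state(); R=np.array(s['tool_rot']); p=np.array(s['tcp_pos']); q=psi()
    if ps is not None:
        t=(-(ps-q)+180)%360-180; print('turn units about tool z %.2f'%(t/10))
        a=np.radians(ps); R=np.array([[np.cos(a),np.sin(a),0],[np.sin(a),-np.cos(a),0],[0,0,-1]])
    print('shift units (after turn)',np.round(R.T@(np.array([x,y,z])-p)/50,2),'| now',p.round(1),'psi %.1f'%q,'tilt',np.round(np.array(s['tool_rot'])[:2,2],3),'w %.1f'%s['gripper_width'],'F',s['contact_force'].round(1))
E
python3 - <<'E'
from h import *
im,P=snap('wrist','w1'); to(520,0,330,90)
hsv=cv2.cvtColor(im,cv2.COLOR_RGB2HSV).astype(int)
for c in blobs((hsv[...,1]>35)&(hsv[...,0]>15)&(hsv[...,0]<40)&(hsv[...,2]>130)): print('cream',c.mean(0),rect(P,c,32))
E
```

```text
turn units about tool z 0.16
shift units (after turn) [-0.29 -0.13  0.04] | now [526.6  14.4 332.2] psi 91.6 tilt [-0.006  0.005] w 85.6 F [ 0.4 -0.3  0. ]
cream [262.69444444 249.42592593] [ 440.  -153.2   58.4   56.1  -27.4]
cream [256.29661017 190.25423729] [430.9 -45.3  61.   47.4  12.6]
cream [265.95454545  96.67424242] [449.8  99.9  58.2  41.9   3.9]
```

View pics/w1.png

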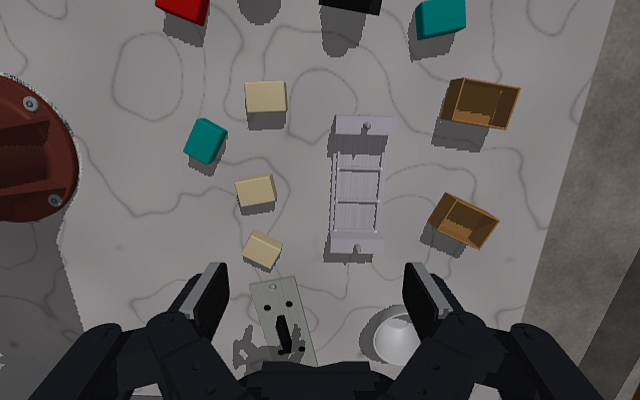

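The overview shows bar A at (265,100), bar B at (256,190), bar C at (262,249), and the pins at about (367,126) and (357,248). I'll hover over bar A.

Call:
{"op": "carry_out", "data": {"increments": [[[0.36,-0.29,0.6],[0,0,-0.24],100],[[0.36,-0.29,0.8],[0,0,0],100],[[0.36,-0.29,0.8],[0,0,0],100],[[0.36,-0.29,0.8],[0,0,0],100],[[0.36,-0.29,0.8],[0,0,0],100],[[0,0,0.6],[0,0,0],100],[[0,0,0],[0,0,0],100]]}}

```text
time: 3.58
tcp_pos: [445.6, 103.3, 106.7]
tool_rot: [[-0.045, 0.999, -0.004], [0.999, 0.045, 0.004], [0.004, -0.004, -1.0]]
contact_force: [0.5, 0.4, 1.1]
gripper_width: 85.9
```

```bash
cat >> h.py <<'E'
def cream(im,vmin=130):
    hsv=cv2.cvtColor(im,cv2.COLOR_RGB2HSV).astype(int)
    return blobs((hsv[...,1]>35)&(hsv[...,0]>15)&(hsv[...,0]<40)&(hsv[...,2]>vmin),200)
E
python3 - <<'E'
from h import *
im0=rd('w1'); print(onz(pose('wrist'),[[0,0]],0)*0)
im,P=snap('wrist','w2'); to(449,98,110,94)
for c in cream(im): print('cream',c.mean(0),rect(P,c,32))
E
```

```text
[[0. 0. 0.]]
turn units about tool z -0.14
shift units (after turn) [-0.11  0.04 -0.04] | now [446.7 103.3 107.9] psi 92.6 tilt [-0.003  0.004] w 85.0 F [-1.2  0.1  0.8]
cream [290.44919786 325.72192513] [427.9 -35.4  61.   57.5  12.3]
cream [318.08520179 198.78475336] [448.8 103.8  57.1  48.2   4.3]
```

View pics/w2.png

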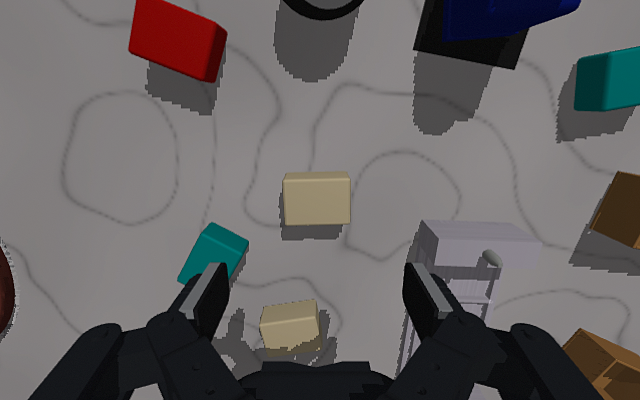

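Call:
{"op": "carry_out", "data": {"increments": [[[-0.06,0.04,0.3],[0,0,-0.17],100],[[0,0,0.6],[0,0,0],100],[[0,0,0.6],[0,0,0],100],[[0,0,0.4],[0,0,0],100],[[0,0,0.1],[0,0,0],100],[[0,0,0],[0,0,0],100]], "grip_force": 50}}

```text
time: 4.38
tcp_pos: [456.6, 99.1, 8.6]
tool_rot: [[-0.074, 0.997, 0.009], [0.997, 0.074, 0.005], [0.004, 0.009, -1.0]]
contact_force: [0.1, -0.7, -0.1]
gripper_width: 85.2
```

Run:
```python
from h import *
to(449,100.3,6,94.3)
im0=rd('w1'); P0=list(pose('wrist'))
# w1 pose rebuilt
p=camera_params('wrist'); H=np.array(p['hand_eye']); T=np.eye(4); T[:3,:3]=[[-0.031,1,-0.006],[1,.031,.005],[.005,-.006,-1]]; T[:3,3]=[526.6,14.4,332.2]
M=T@H; P=(p,M[:3,:3],M[:3,3]); Q=pose('top')
print('pins w1',onz(P,[[367,125.5],[357,247.5]],66).round(1)); print('pins top',onz(Q,[[288.8,192.6],[352.4,191.5]],66).round(1))
```

```text
turn units about tool z -0.00
shift units (after turn) [ 0.04 -0.15  0.05] | now [456.6  99.1   8.6] psi 94.3 tilt [0.009 0.005] w 85.2 F [ 0.1 -0.7 -0.1]
pins w1 [[ 598.3   66.    66. ]
 [ 598.5 -126.    66. ]]
pins top [[ 599.9   57.9   66. ]
 [ 597.9 -137.8   66. ]]
```

```bash
cat >> h.py <<'E'
from scipy.spatial.transform import Rotation as Ro
def to(x,y,z,ps=None):
    s=state(); R0=np.array(s['tool_rot']); p=np.array(s['tcp_pos']); q=psi(); ps=q if ps is None else ps
    a=np.radians(ps); R=np.array([[np.cos(a),np.sin(a),0],[np.sin(a),-np.cos(a),0],[0,0,-1]])
    print('turn',np.round(Ro.from_matrix(R0.T@R).as_rotvec(degrees=True)/10,2),'shift before turn',np.round(R0.T@(np.array([x,y,z])-p)/50,2),'after',np.round(R.T@(np.array([x,y,z])-p)/50,2),
     '| now',p.round(1),'psi %.1f'%q,'w %.1f'%s['gripper_width'],'F',s['contact_force'].round(1),'t %.1f'%s['time'])
E
python3 -c "
from h import *
to(449,100.3,6,94.3)"
```

```text
turn [ 0.05 -0.02 -0.  ] shift before turn [ 0.03 -0.15  0.05] after [ 0.04 -0.15  0.05] | now [456.6  99.1   8.6] psi 94.3 w 85.2 F [ 0.1 -0.7 -0.1] t 4.4
```

Call:
{"op": "carry_out", "data": {"increments": [[[0.04,-0.15,0.05],[0,0,0],100],[[0,0,0],[0,0,0],100],[[0,0,0],[0,0,0],40],[[0,0,0],[0,0,0],40],[[0,0,0],[0,0,0],40],[[0,0,0],[0,0,0],40],[[0,0,0],[0,0,0],40],[[0,0,0],[0,0,0],40]]}}

```text
time: 5.38
tcp_pos: [450.5, 100.8, 8.1]
tool_rot: [[-0.075, 0.997, 0.013], [0.997, 0.074, 0.005], [0.004, 0.013, -1.0]]
contact_force: [-0.2, -0.0, -0.5]
gripper_width: 34.4
```

```bash
python3 -c "
from h import *
im,P=snap('wrist','w3'); to(449,100.3,6,94.3)"
```

```text
turn [ 0.08 -0.02 -0.  ] shift before turn [-0.01 -0.03  0.04] after [-0.01 -0.03  0.04] | now [450.5 100.8   8.1] psi 94.3 w 34.3 F [ 0.   0.4 -0.3] t 5.4
```

View pics/w3.png

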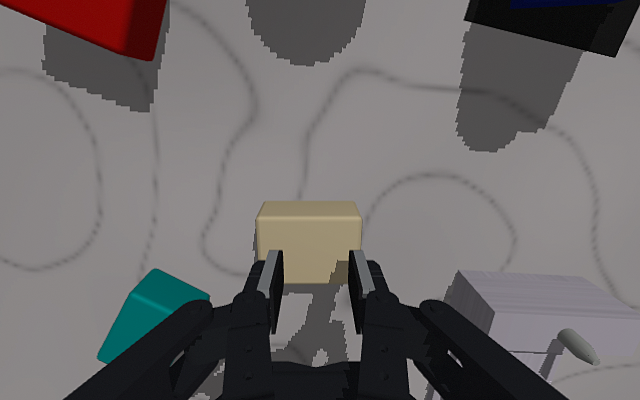

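The fingers shut with the bar still under them. By the image geometry the tips sit about 40 mm behind the reported TCP, so I'll check that with the scene camera.

Run:
```python
from h import *
im,P=snap('scene','s1'); s=state(); t=np.array(s['tcp_pos']); R=np.array(s['tool_rot'])
pts=np.array([t,t-R[:,2]*40,t-R[:,2]*120]); uv=proj(P,pts); print(uv.round(1))
im=np.ascontiguousarray(im)
u,v=uv[0].astype(int); cr=cv2.resize(im[v-90:v+50,u-80:u+80],None,fx=5,fy=4.2,interpolation=cv2.INTER_CUBIC)
for q in uv: cv2.circle(cr,(int((q[0]-u+80)*5),int((q[1]-v+90)*4.2)),4,(255,0,0),-1)
cv2.imwrite('pics/s1c.png',cr[:,:,::-1])
```

```text
[[386.5 252.5]
 [388.3 245.8]
 [392.2 231.2]]
```

View pics/s1c.png

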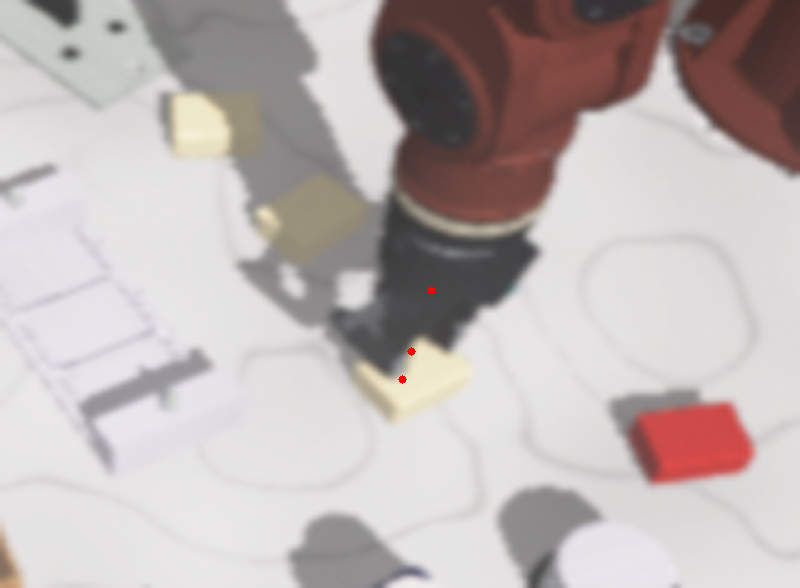

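Call:
{"op": "carry_out", "data": {"increments": [[[0,0,0],[0,0,0],100],[[0,0,0],[0,0,0],100],[[0,0,0],[0,0,0],100],[[0,0,0],[0,0,0],100],[[-0.01,-0.03,0.1],[0,0,0],100],[[0,0,0.15],[0,0,0],100],[[0,0,0],[0,0,0],100]]}}

```text
time: 6.35
tcp_pos: [448.9, 100.1, -5.5]
tool_rot: [[-0.074, 0.997, 0.012], [0.997, 0.074, 0.005], [0.004, 0.013, -1.0]]
contact_force: [-0.5, -0.0, 0.7]
gripper_width: 85.3
```

Call:
{"op": "carry_out", "data": {"increments": [[[0,0,0.1],[0,0,0],100],[[0,0,0.1],[0,0,0],100],[[0,0,0.1],[0,0,0],100],[[0,0,0],[0,0,0],100]]}}

```text
time: 6.85
tcp_pos: [449.0, 100.2, -21.8]
tool_rot: [[-0.074, 0.997, 0.012], [0.997, 0.074, 0.005], [0.004, 0.012, -1.0]]
contact_force: [-0.9, -0.6, 0.5]
gripper_width: 85.2
```

Confirmed: the real tips are well above the reported TCP, so I'll use an offset of about 40 mm. I'll go lower and close.

Call:
{"op": "carry_out", "data": {"increments": [[[0,0,0.12],[0,0,0],100],[[0,0,0.1],[0,0,0],100],[[0,0,0],[0,0,0],100],[[0,0,0],[0,0,0],40],[[0,0,0],[0,0,0],40],[[0,0,0],[0,0,0],40],[[0,0,0],[0,0,0],40],[[0,0,0],[0,0,0],40],[[0,0,0],[0,0,0],40]]}}

```text
time: 7.98
tcp_pos: [449.3, 100.3, -33.1]
tool_rot: [[-0.075, 0.997, 0.012], [0.997, 0.075, 0.005], [0.004, 0.013, -1.0]]
contact_force: [-0.3, 0.2, -1.0]
gripper_width: 59.5
```

Call:
{"op": "carry_out", "data": {"increments": [[[0,0,-0.8],[0,0,0],40],[[0,0,-0.9],[0,0,0],40],[[0,0,-0.9],[0,0,0],40],[[-0.4,0.2,-0.8],[0,0,0],40],[[-0.76,0.3,-0.7],[0,0,0],40],[[-0.76,0.3,-0.6],[0,0,0],40],[[-0.76,0.3,0],[0,0,0],40],[[-0.76,0.3,0],[0,0,0],40],[[-0.4,0.1,0],[0,0,0],40],[[0,0,0],[0,0,0.43],40],[[0,0,0],[0,0,0],40]]}}

```text
time: 9.35
tcp_pos: [536.3, -92.2, 209.1]
tool_rot: [[-0.0, 1.0, 0.011], [1.0, 0.0, 0.005], [0.005, 0.011, -1.0]]
contact_force: [0.5, -0.9, -0.2]
gripper_width: 59.3
```

Run:
```python
from h import *
import pickle
im,P=snap('wrist','w4'); pickle.dump(P,open('pics/w4.pkl','wb')); to(540,-84,200,90)
cv2.imwrite('pics/w4c.png',cv2.resize(im[0:300,290:490],None,fx=2,fy=2,interpolation=cv2.INTER_CUBIC)[:,:,::-1])
print(proj(P,[[599,62,66],[599,-134,66]]))
```

```text
turn [ 0.06 -0.03  0.01] shift before turn [0.16 0.07 0.18] after [0.16 0.07 0.18] | now [536.3 -92.1 209.1] psi 90.1 w 59.5 F [ 0.2  0.5 -1.1] t 9.4
[[379.64058982  19.36233762]
 [367.86910412 216.19284055]]
```

View pics/w4c.png

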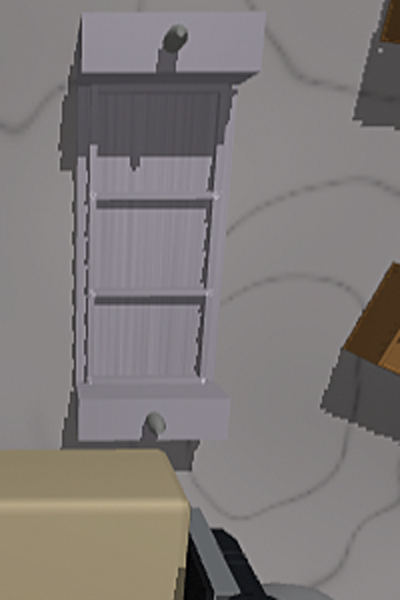

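Run:
```python
from h import *
import pickle
P=pickle.load(open('pics/w4.pkl','rb'))
f=lambda a:np.array(a)/2+[290,0]
print('pins66',onz(P,f([[177,31],[153,415]]),66).round(1)); print('pinbase46',onz(P,f([[168,48],[158,435]]),46).round(1))
print('ribs14',onz(P,f([[94,196],[214,196],[94,294],[209,294],[92,381],[202,381]]),14).round(1))
print('shoulder46',onz(P,f([[82,12],[262,12],[80,438],[228,438],[80,398],[228,398]]),46).round(1))
```

```text
pins66 [[ 597.7   65.1   66. ]
 [ 596.9 -123.5   66. ]]
pinbase46 [[ 597.6   62.4   46. ]
 [ 604.4 -143.3   46. ]]
ribs14 [[ 565.    -6.7   14. ]
 [ 634.9   -6.6   14. ]
 [ 566.3  -63.3   14. ]
 [ 636.8  -63.3   14. ]
 [ 566.3 -118.6   14. ]
 [ 636.9 -118.7   14. ]]
shoulder46 [[ 554.6   77.7   46. ]
 [ 642.6   78.    46. ]
 [ 557.3 -145.1   46. ]
 [ 646.9 -145.4   46. ]
 [ 556.9 -119.8   46. ]
 [ 644.6 -120.    46. ]]
```

Call:
{"op": "carry_out", "data": {"increments": [[[0,0,0],[0.06,-0.03,-0.08],40],[[0.75,0.43,0.5],[0,0,0],40],[[0.75,0.43,0.7],[0,0,0],40],[[0.75,0.43,0.7],[0,0,0],40],[[0,0,0.7],[0,0,0],40],[[0,0,0.5],[0,0,0],40],[[0,0,0],[0,0,0],40]]}}

```text
time: 10.28
tcp_pos: [600.5, 28.4, 50.3]
tool_rot: [[-0.032, 1.0, -0.0], [0.999, 0.032, -0.004], [-0.003, -0.0, -1.0]]
contact_force: [-0.0, 0.3, -0.4]
gripper_width: 58.9
```

```bash
python3 -c "
from h import *
to(599.8,21.5,-24,90.8)"
```

```text
turn [-0.    0.02  0.1 ] shift before turn [-0.13 -0.02  1.49] after [-0.14 -0.02  1.49] | now [600.5  28.4  50.3] psi 91.8 w 58.9 F [-0.   0.3 -0.4] t 10.3
```

Call:
{"op": "carry_out", "data": {"increments": [[[-0.14,-0.02,0.2],[0,0.02,0.1],40],[[0,0,0.3],[0,0,0],40],[[0,0,0.3],[0,0,0],40],[[0,0,0.2],[0,0,0],40],[[0,0,0],[0,0,0],40]]}}

```text
time: 10.9
tcp_pos: [601.4, 20.2, -0.4]
tool_rot: [[-0.013, 1.0, 0.003], [1.0, 0.013, -0.0], [-0.0, 0.003, -1.0]]
contact_force: [-0.5, 0.2, -0.0]
gripper_width: 59.0
```

```bash
python3 -c "
from h import *
to(599.8,21.5,-24,90.8)"
```

```text
turn [ 0.02  0.   -0.  ] shift before turn [ 0.03 -0.03  0.47] after [ 0.03 -0.03  0.47] | now [ 6.014e+02  2.020e+01 -4.000e-01] psi 90.8 w 59.0 F [-0.5  0.2 -0. ] t 10.9
```

Call:
{"op": "carry_out", "data": {"increments": [[[0.03,-0.03,0.1],[0,0,0],40],[[0,0,0.15],[0,0,0],40],[[0,0,0.15],[0,0,0],40],[[0,0,0.05],[0,0,0],40],[[0,0,0],[0,0,0],40]]}}

```text
time: 11.52
tcp_pos: [600.5, 22.0, -23.8]
tool_rot: [[-0.014, 1.0, 0.004], [1.0, 0.014, -0.0], [-0.0, 0.004, -1.0]]
contact_force: [0.4, 0.1, -0.5]
gripper_width: 59.1
```

Call:
{"op": "carry_out", "data": {"increments": [[[0,0,0],[0,0,0],100],[[0,0,0],[0,0,0],100],[[0,0,0],[0,0,0],100],[[0,0,-0.6],[0,0,0],100],[[0,0,-0.8],[0,0,0],100],[[0,0,-0.5],[0,0,0],100],[[-0.33,-0.86,0],[0,0,0],100],[[-0.33,-0.86,0],[0,0,0],100],[[-0.33,-0.86,0],[0,0,0],100],[[-0.33,-0.86,0],[0,0,0],100],[[0,0,0],[0,0,-1],100],[[0,0,0],[0,0,-0.1],100]]}}

```text
time: 13.02
tcp_pos: [426.1, -48.5, 75.3]
tool_rot: [[-0.208, 0.978, 0.011], [0.978, 0.208, -0.002], [-0.004, 0.01, -1.0]]
contact_force: [0.5, -0.4, -0.5]
gripper_width: 85.6
```

Run:
```python
from h import *
im,P=snap('wrist','w5'); to(429,-47,50,102.5)
for c in cream(im): print('cream',c.min(0),c.max(0),rect(P,c,32))
for v in (150,165,180): 
  for c in cream(im,v): print(v,'cream',c.min(0),c.max(0),rect(P,c,32))
```

```text
turn [ 0.06  0.02 -0.06] shift before turn [0.02 0.06 0.5 ] after [0.01 0.07 0.5 ] | now [425.9 -48.4  75.1] psi 101.9 w 85.4 F [-0.3 -0.1 -0.1] t 13.1
cream [259. 276.] [337. 335.] [ 439.3 -147.    63.4   60.4  -18.8]
cream [279. 175.] [354. 234.] [428.2 -43.4  57.6  48.6  12.4]
cream [525. 135.] [621. 203.] [609.5  23.   60.4  43.    0.8]
150 cream [262. 293.] [310. 334.] [ 425.3 -151.    43.    30.    65.8]
150 cream [280. 184.] [354. 233.] [429.2 -46.2  56.8  40.6  11.9]
150 cream [533. 136.] [621. 202.] [609.7  23.1  58.   41.7   0.7]
```

Call:
{"op": "carry_out", "data": {"increments": [[[0.03,0.07,0.3],[0.06,0.02,0],100],[[0,0,0.6],[0,0,0],100],[[0,0,0.5],[0,0,0],100],[[0,0,0.3],[0,0,0],100],[[0,0,0],[0,0,0],100]]}}

```text
time: 13.7
tcp_pos: [431.9, -44.8, -16.0]
tool_rot: [[-0.198, 0.98, -0.002], [0.98, 0.198, -0.0], [0.0, -0.002, -1.0]]
contact_force: [-0.6, -0.2, 0.2]
gripper_width: 85.5
```

```bash
python3 -c "
from h import *
to(429.2,-46.2,-33,102)"
```

```text
turn [-0.01 -0.   -0.06] shift before turn [-0.02 -0.06  0.34] after [-0.02 -0.06  0.34] | now [431.9 -44.8 -16. ] psi 101.4 w 85.5 F [-0.6 -0.2  0.2] t 13.7
```

Call:
{"op": "carry_out", "data": {"increments": [[[-0.02,-0.06,0.2],[0,0,-0.06],100],[[0,0,0.12],[0,0,0],100],[[0,0,0.0],[0,0,0],100],[[0,0,0],[0,0,0],40],[[0,0,0],[0,0,0],40],[[0,0,0],[0,0,0],40],[[0,0,0],[0,0,0],40],[[0,0,0],[0,0,0],40],[[0,0,0],[0,0,0],40]]}}

```text
time: 14.82
tcp_pos: [430.6, -46.7, -31.7]
tool_rot: [[-0.207, 0.978, -0.0], [0.978, 0.207, -0.001], [-0.001, -0.0, -1.0]]
contact_force: [-0.1, 0.1, -0.8]
gripper_width: 59.0
```

Call:
{"op": "carry_out", "data": {"increments": [[[0,0,-0.5],[0,0,0],40],[[0,0,-0.8],[0,0,0],40],[[0,0,-0.6],[0,0,0],40],[[0,0,0],[0,0,1],40],[[0,0,0],[0,0,0.15],40],[[0,0,0],[0,0,0],40]]}}

```text
time: 15.58
tcp_pos: [429.8, -46.3, 65.7]
tool_rot: [[-0.007, 1.0, -0.002], [1.0, 0.007, -0.001], [-0.001, -0.002, -1.0]]
contact_force: [0.6, 1.1, -0.9]
gripper_width: 59.1
```

```bash
python3 -c "
from h import *
to(600.6,-34.5,40,90.8)"
```

```text
turn [-0.01  0.   -0.04] shift before turn [0.21 3.42 0.51] after [0.19 3.42 0.51] | now [429.8 -46.3  65.7] psi 90.4 w 59.1 F [ 0.6  1.1 -0.9] t 15.6
```

Call:
{"op": "carry_out", "data": {"increments": [[[0.05,0.86,0],[0,0,-0.04],40],[[0.05,0.86,0],[0,0,0],40],[[0.05,0.86,0],[0,0,0],40],[[0.05,0.86,0],[0,0,0],40],[[0,0,0.5],[0,0,0],40],[[0,0,0.4],[0,0,0],40],[[0,0,0],[0,0,0],40]]}}

```text
time: 16.45
tcp_pos: [603.8, -32.4, 13.7]
tool_rot: [[-0.033, 0.999, -0.009], [0.999, 0.033, 0.001], [0.001, -0.009, -1.0]]
contact_force: [-0.5, -0.2, -0.6]
gripper_width: 58.8
```

```bash
python3 -c "
from h import *
to(600.6,-35,-23,90.8)"
```

```text
turn [-0.05 -0.01  0.11] shift before turn [-0.05 -0.06  0.73] after [-0.05 -0.06  0.73] | now [603.8 -32.4  13.7] psi 91.9 w 58.8 F [-0.5 -0.2 -0.6] t 16.4
```

Call:
{"op": "carry_out", "data": {"increments": [[[-0.05,-0.06,0.1],[-0.05,-0.01,0.11],40],[[0,0,0.15],[0,0,0],40],[[0,0,0.1],[0,0,0],40],[[0,0,0],[0,0,0],40]]}}

```text
time: 16.95
tcp_pos: [600.9, -35.5, -3.4]
tool_rot: [[-0.015, 1.0, 0.002], [1.0, 0.015, -0.001], [-0.001, 0.002, -1.0]]
contact_force: [-0.8, -0.4, -1.7]
gripper_width: 59.0
```

```bash
python3 -c "
from h import *
to(600.6,-35,-23,90.8)"
```

```text
turn [0.01 0.01 0.  ] shift before turn [ 0.01 -0.01  0.39] after [ 0.01 -0.01  0.39] | now [600.9 -35.5  -3.4] psi 90.8 w 59.0 F [-0.8 -0.4 -1.7] t 16.9
```

Call:
{"op": "carry_out", "data": {"increments": [[[0.01,-0.01,0.15],[0,0,0],40],[[0,0,0.15],[0,0,0],40],[[0,0,0.08],[0,0,0],40],[[0,0,0],[0,0,0],40],[[0,0,0],[0,0,0],100],[[0,0,0],[0,0,0],100],[[0,0,0],[0,0,0],100],[[0,0,-0.6],[0,0,0],100],[[0,0,-0.8],[0,0,0],100],[[0,0,-0.5],[0,0,0],100]]}}

```text
time: 18.2
tcp_pos: [599.3, -34.6, 72.8]
tool_rot: [[-0.015, 1.0, -0.001], [1.0, 0.015, -0.001], [-0.001, -0.001, -1.0]]
contact_force: [0.5, 0.0, -1.2]
gripper_width: 85.5
```

Call:
{"op": "carry_out", "data": {"increments": [[[-0.48,-0.67,0],[0,0,0],100],[[-0.48,-0.67,0],[0,0,0],100],[[-0.48,-0.67,0],[0,0,0],100],[[-0.48,-0.67,0],[0,0,0],100],[[-0.48,-0.67,0],[0,0,0],100],[[0,0,0],[0,0,0.95],100],[[0,0,0],[0,0,0.95],100],[[0,0,0],[0,0,0.9],100],[[0,0,0],[0,0,0],100]]}}

```text
time: 19.32
tcp_pos: [432.2, -162.2, 77.4]
tool_rot: [[0.468, 0.884, 0.01], [0.884, -0.468, -0.005], [0.0, 0.011, -1.0]]
contact_force: [-0.0, -0.0, 0.4]
gripper_width: 85.8
```

Run:
```python
from h import *
im,P=snap('wrist','w6'); to(436,-158,50,63)
for c in cream(im,150): print('cream',c.min(0),c.max(0),rect(P,c,32),rect(P,c,40))
```

```text
turn [ 0.06 -0.   -0.08] shift before turn [0.11 0.02 0.55] after [0.11 0.03 0.55] | now [ 432.2 -162.1   77.3] psi 62.2 w 85.5 F [-0.4  0.5 -1.5] t 19.4
cream [277. 179.] [350. 210.] [ 439.  -150.1   55.7   25.1  -28. ] [ 440.1 -147.9   53.7   24.2  -28. ]
```

Run:
```python
from h import *
im=rd('w6'); P=pose('wrist')
for v in (120,130,138,142,145,148): print(v,[(c.min(0),c.max(0),rect(P,c,32)) for c in cream(im,v) if c[:,0].min()>240 and c[:,0].max()<400])
print(im[165:240:5,313].tolist())
```

```text
120 [(array([276., 171.]), array([352., 230.]), array([ 436.7, -155.3,   58.3,   48.4,  -27.2]))]
130 [(array([276., 171.]), array([351., 230.]), array([ 436.5, -155. ,   57.6,   48.2,  -27.4]))]
138 [(array([276., 174.]), array([351., 230.]), array([ 436. , -155.9,   57.2,   45.7,  -27.3]))]
142 [(array([276., 179.]), array([351., 229.]), array([ 435.1, -157.1,   57.1,   41.3,  -28. ]))]
145 [(array([277., 179.]), array([351., 229.]), array([ 435.5, -157.3,   56.3,   41.3,  -28. ]))]
148 [(array([277., 179.]), array([350., 229.]), array([ 435.3, -157.3,   55.7,   41.3,  -27.5]))]
[[134, 130, 131], [133, 128, 120], [140, 128, 103], [173, 159, 127], [153, 139, 112], [150, 139, 110], [152, 139, 111], [150, 137, 110], [150, 138, 110], [150, 138, 110], [150, 137, 110], [150, 136, 110], [149, 137, 110], [95, 88, 74], [77, 74, 74]]
```

Call:
{"op": "carry_out", "data": {"increments": [[[0.12,0.01,0.3],[0.06,0,0],100],[[0,0,0.6],[0,0,0],100],[[0,0,0.5],[0,0,0],100],[[0,0,0.3],[0,0,0],100],[[0,0,0],[0,0,0],100]]}}

```text
time: 20.0
tcp_pos: [436.2, -155.2, -13.3]
tool_rot: [[0.454, 0.891, -0.001], [0.891, -0.454, 0.002], [0.001, -0.002, -1.0]]
contact_force: [0.1, 0.4, 0.9]
gripper_width: 85.5
```

```bash
python3 -c "
from h import *
to(435.3,-157.2,-33,62.3)"
```

```text
turn [-0.01 -0.    0.07] shift before turn [-0.04  0.    0.39] after [-0.04  0.    0.39] | now [ 436.2 -155.2  -13.3] psi 63.0 w 85.5 F [0.1 0.4 0.9] t 20.0
```

Close, lift, turn to ψ 90.8 (−2.85).

Call:
{"op": "carry_out", "data": {"increments": [[[-0.04,0,0.25],[0,0,0.07],100],[[0,0,0.14],[0,0,0],100],[[0,0,0.0],[0,0,0],100],[[0,0,0],[0,0,0],40],[[0,0,0],[0,0,0],40],[[0,0,0],[0,0,0],40],[[0,0,0],[0,0,0],40],[[0,0,0],[0,0,0],40],[[0,0,0],[0,0,0],40]]}}

```text
time: 21.12
tcp_pos: [436.6, -157.5, -32.7]
tool_rot: [[0.464, 0.886, 0.001], [0.886, -0.464, 0.0], [0.001, 0.0, -1.0]]
contact_force: [0.4, -0.7, -0.8]
gripper_width: 59.1
```

Call:
{"op": "carry_out", "data": {"increments": [[[0,0,-0.5],[0,0,0],40],[[0,0,-0.8],[0,0,0],40],[[0,0,-0.8],[0,0,0],40],[[0,0,0],[0,0,-0.95],40],[[0,0,0],[0,0,-0.95],40],[[0,0,0],[0,0,-0.95],40],[[0,0,0],[0,0,0],40]]}}

```text
time: 22.0
tcp_pos: [436.1, -157.3, 75.7]
tool_rot: [[-0.029, 1.0, 0.0], [1.0, 0.029, 0.001], [0.001, 0.0, -1.0]]
contact_force: [-0.4, 0.6, -1.5]
gripper_width: 59.0
```

```bash
python3 -c "
from h import *
to(601.4,-90.5,40,90.8)"
```

```text
turn [ 0.   -0.    0.08] shift before turn [1.24 3.34 0.72] after [1.29 3.32 0.71] | now [ 436.1 -157.3   75.7] psi 91.6 w 59.0 F [-0.4  0.6 -1.5] t 22.0
```

Call:
{"op": "carry_out", "data": {"increments": [[[0.31,0.83,0],[0,0,0.08],40],[[0.32,0.83,0],[0,0,0],40],[[0.32,0.83,0],[0,0,0],40],[[0.32,0.82,0],[0,0,0],40],[[0,0,0.6],[0,0,0],40],[[0,0,0.5],[0,0,0],40],[[0,0,0],[0,0,0],40]]}}

```text
time: 22.88
tcp_pos: [606.1, -89.6, 18.1]
tool_rot: [[0.018, 1.0, -0.0], [1.0, -0.018, 0.0], [0.0, -0.0, -1.0]]
contact_force: [-0.2, -0.3, -0.9]
gripper_width: 59.2
```

```bash
python3 -c "
from h import *
to(601.4,-90.5,-23.7,90.8)"
```

```text
turn [-0.   -0.   -0.18] shift before turn [-0.02 -0.09  0.84] after [-0.02 -0.09  0.84] | now [606.1 -89.6  18.1] psi 89.0 w 59.2 F [-0.2 -0.3 -0.9] t 22.9
```

Call:
{"op": "carry_out", "data": {"increments": [[[-0.02,-0.09,0.1],[0,0,-0.18],40],[[0,0,0.2],[0,0,0],40],[[0,0,0.1],[0,0,0],40],[[0,0,0],[0,0,0],40]]}}

```text
time: 23.38
tcp_pos: [602.3, -91.4, -0.7]
tool_rot: [[-0.012, 1.0, 0.002], [1.0, 0.012, -0.0], [-0.0, 0.002, -1.0]]
contact_force: [-0.9, 0.5, -0.9]
gripper_width: 59.3
```

```bash
python3 -c "
from h import *
to(601.4,-90.5,-23.7,90.8)"
```

```text
turn [ 0.01  0.   -0.01] shift before turn [ 0.02 -0.02  0.46] after [ 0.02 -0.02  0.46] | now [602.3 -91.4  -0.7] psi 90.7 w 59.3 F [-0.9  0.5 -0.9] t 23.4
```

Call:
{"op": "carry_out", "data": {"increments": [[[0.02,-0.02,0.16],[0,0,0],40],[[0,0,0.16],[0,0,0],40],[[0,0,0.12],[0,0,0],40],[[0,0,0],[0,0,0],40],[[0,0,0],[0,0,0],100],[[0,0,0],[0,0,0],100],[[0,0,0],[0,0,0],100],[[0,0,-0.6],[0,0,0],100],[[0,0,-0.9],[0,0,0],100],[[0,0,-0.9],[0,0,0],100],[[0,0,-0.9],[0,0,0],100],[[0,0,-0.9],[0,0,0],100]]}}

```text
time: 24.88
tcp_pos: [598.9, -89.8, 189.9]
tool_rot: [[-0.011, 1.0, -0.002], [1.0, 0.011, 0.001], [0.001, -0.002, -1.0]]
contact_force: [0.1, 0.0, -0.5]
gripper_width: 85.4
```

Run:
```python
from h import *
import pickle
im,P=snap('wrist','w7'); pickle.dump(P,open('pics/w7.pkl','wb')); to(540,-84,200,90)
for c in cream(im,120): print('cream',c.min(0),c.max(0),rect(P,c,40))
cv2.imwrite('pics/w7c.png',cv2.resize(im[0:270,220:440],None,fx=2.2,fy=2.2,interpolation=cv2.INTER_CUBIC)[:,:,::-1])
```

```text
turn [0.03 0.01 0.06] shift before turn [ 0.15 -1.23 -0.08] after [ 0.13 -1.23 -0.07] | now [601.6 -90.6 196.4] psi 90.6 w 85.3 F [ 1.1 -1.   5.4] t 24.9
cream [293. 159.] [345. 199.] [604.  -91.7  58.3  45.8   2.5]
cream [291. 107.] [347. 148.] [603.4 -35.1  58.5  42.    0.7]
cream [290.  45.] [349.  90.] [602.9  22.8  58.4  40.9   0.7]
```

View pics/w7c.png

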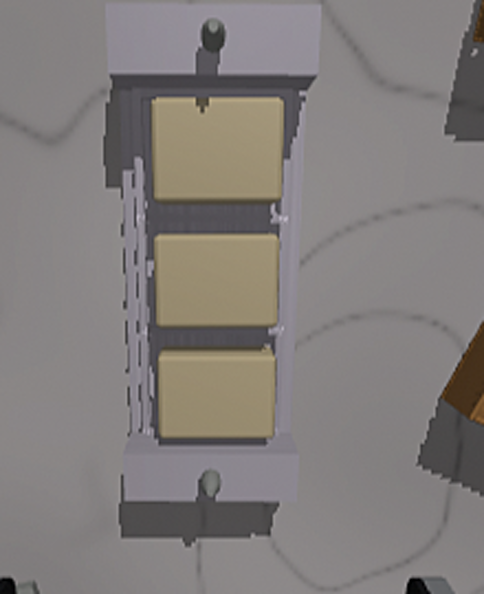

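All three bars are seated in their pockets; in the crop the pin tips are at (213,32) and (210,480). Now I'll work out the plate pose.

Run:
```python
from h import *
import pickle
P=pickle.load(open('pics/w7.pkl','rb'))
f=lambda a:np.array(a)/2.2+[220,0]
print('pins66',onz(P,f([[213,32],[210,480]]),66).round(1))
Q=pose('top'); h=onz(Q,[[386.8,239.2],[447.2,222.8]],8); print(h.round(1),h.mean(0)); d=h[0]-h[1]; a=np.degrees(np.arctan2(d[1],d[0])); print(a,np.hypot(*d[:2]))
m=h.mean(0)+[2.5,4,0]; to(m[0],m[1],60,a)
```

```text
pins66 [[ 599.6   63.    66. ]
 [ 600.8 -126.9   66. ]]
[[ 452.4 -244.     8. ]
 [ 499.1 -437.4    8. ]] [ 475.73509644 -340.70879042    8.        ]
103.58256636190946 198.9752856366353
turn [ 0.03  0.01 -1.29] shift before turn [-4.89 -2.54  2.72] after [-4.21 -3.56  2.73] | now [601.6 -90.6 196.4] psi 90.6 w 85.3 F [ 1.1 -1.   5.4] t 24.9
```

Call:
{"op": "carry_out", "data": {"increments": [[[-0.82,-0.42,0],[0,0,0],100],[[-0.82,-0.42,0],[0,0,0],60],[[-0.82,-0.42,0],[0,0,0],60],[[-0.82,-0.42,0.4],[0,0,0],60],[[-0.82,-0.42,0.4],[0,0,0],60],[[-0.82,-0.42,0.4],[0,0,0],60],[[0,0,0.5],[0.03,0,-0.65],60],[[0,0,0.5],[0,0,-0.65],60],[[0,0,0.3],[0,0,0],60],[[0,0,0],[0,0,0],60],[[0,0,0],[0,0,0],60]], "grip_force": 100}}

```text
time: 26.3
tcp_pos: [479.8, -348.4, 72.1]
tool_rot: [[-0.238, 0.971, 0.012], [0.971, 0.238, -0.008], [-0.011, 0.009, -1.0]]
contact_force: [-0.3, -0.9, 0.7]
gripper_width: 51.3
```

Run:
```python
from h import *
import pickle
im,P=snap('wrist','w8'); pickle.dump(P,open('pics/w8.pkl','wb')); to(478.2,-336.7,60,103.6)
print(proj(P,[[478.2,-336.7,38],[455,-240,8],[501.6,-433,8]]))
```

```text
turn [0.05 0.06 0.02] shift before turn [0.24 0.02 0.24] after [0.24 0.02 0.24] | now [ 479.8 -348.4   72.1] psi 103.8 w 51.1 F [-0.   0.4  0.2] t 26.4
[[314.5860234  200.23803741]
 [315.04431751  56.44910925]
 [314.10353514 290.06073081]]
```

View pics/w8.png

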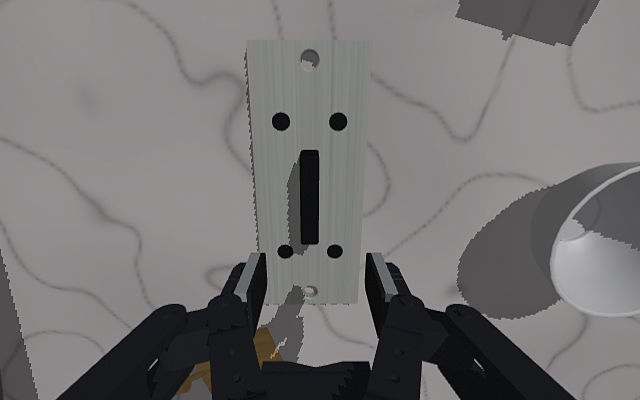

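The wrist view shows the holes at (310,59) and (309,291). The rib runs from (310,150) to (310,244).

Run:
```python
from h import *
import pickle
P=pickle.load(open('pics/w8.pkl','rb'))
h=onz(P,[[310,59.5],[309.3,291]],8); d=h[0]-h[1]; a=np.degrees(np.arctan2(d[1],d[0])); print(h.round(1),a,np.hypot(*d[:2])); m=h.mean(0)
r=onz(P,[[310,150],[310,244]],38); print('rib',r.round(1),r.mean(0)); 
to(m[0],m[1],-26,a)
```

```text
[[ 451.9 -242.8    8. ]
 [ 497.5 -435.1    8. ]] 103.32512155264278 197.55294433097197
rib [[ 466.3 -301.5   38. ]
 [ 483.3 -372.4   38. ]] [ 474.78352392 -336.95342529   38.        ]
turn [0.06 0.06 0.05] shift before turn [ 0.23 -0.07  1.96] after [ 0.21 -0.06  1.96] | now [ 479.8 -348.4   72.1] psi 103.8 w 51.1 F [-0.   0.4  0.2] t 26.4
```

Call:
{"op": "carry_out", "data": {"increments": [[[0.21,-0.06,0.1],[0.06,0.06,0.05],60],[[0,0,0.5],[0,0,0],60],[[0,0,0.5],[0,0,0],60],[[0,0,0.3],[0,0,0],60],[[0,0,0],[0,0,0],60]]}}

```text
time: 26.98
tcp_pos: [475.3, -337.7, 2.5]
tool_rot: [[-0.228, 0.974, 0.0], [0.974, 0.228, -0.002], [-0.002, -0.0, -1.0]]
contact_force: [-0.2, 0.3, 0.6]
gripper_width: 51.5
```

```bash
python3 -c "
from h import *
to(474.8,-338.5,-26,103.4)"
```

```text
turn [-0.    0.01 -0.02] shift before turn [-0.01 -0.01  0.57] after [-0.01 -0.01  0.57] | now [ 475.3 -337.7    2.5] psi 103.2 w 51.5 F [-0.2  0.3  0.6] t 27.0
```

Call:
{"op": "carry_out", "data": {"increments": [[[-0.01,-0.01,0.2],[0,0,-0.02],60],[[0,0,0.2],[0,0,0],60],[[0,0,0.15],[0,0,0],60],[[0,0,0],[0,0,0],60],[[0,0,0],[0,0,0],0],[[0,0,0],[0,0,0],0],[[0,0,0],[0,0,0],0],[[0,0,0],[0,0,0],0],[[0,0,0],[0,0,0],0],[[0,0,0],[0,0,0],0]]}}

```text
time: 28.22
tcp_pos: [475.7, -339.5, -24.5]
tool_rot: [[-0.231, 0.973, 0.002], [0.973, 0.231, -0.004], [-0.005, 0.001, -1.0]]
contact_force: [-0.6, -0.4, -1.0]
gripper_width: 12.2
```

Run:
```python
from h import *
import pickle
im,P=snap('wrist','w9'); pickle.dump(P,open('pics/w9.pkl','wb')); to(475,-338,-26,103.3)
g=im[0:120,250:380].min(2) ; print(np.argwhere(g<60)[:3])
cv2.imwrite('pics/w9c.png',cv2.resize(im,(512,320))[:,:,::-1])
```

```text
turn [0.   0.03 0.  ] shift before turn [ 0.03 -0.01  0.03] after [ 0.03 -0.01  0.03] | now [ 475.7 -339.5  -24.5] psi 103.3 w 12.6 F [-0.3  0.  -0.6] t 28.3
[[45 61]
 [45 70]
 [48 56]]
```

Call:
{"op": "carry_out", "data": {"increments": [[[0,0,-0.3],[0,0,0],0],[[0,0,-0.6],[0,0,0],0],[[0,0,-0.8],[0,0,0],0],[[0,0,-0.7],[0,0,0],0],[[0,0,0],[0,0,0.65],0],[[0,0,0],[0,0,0.6],0],[[0,0,0],[0,0,0],0]]}}

```text
time: 29.15
tcp_pos: [475.1, -338.1, 103.6]
tool_rot: [[-0.01, 1.0, 0.002], [1.0, 0.01, -0.004], [-0.004, 0.002, -1.0]]
contact_force: [-1.1, 0.5, -4.1]
gripper_width: 12.4
```

```bash
python3 -c "
from h import *
to(600.6,-34.5,90,90.8)"
```

```text
turn [ 0.01  0.02 -0.02] shift before turn [6.05 2.57 0.26] after [6.04 2.59 0.27] | now [ 475.1 -338.1  103.6] psi 90.6 w 12.4 F [-1.1  0.5 -4.1] t 29.1
```

Call:
{"op": "carry_out", "data": {"increments": [[[0.75,0.32,0],[0,0.02,0],0],[[0.75,0.32,0],[0,0,0],0],[[0.75,0.32,0],[0,0,0],0],[[0.75,0.32,0],[0,0,0],0],[[0.75,0.32,0],[0,0,0],0],[[0.75,0.32,0],[0,0,0],0],[[0.75,0.32,0],[0,0,0],0],[[0.7,0.3,0],[0,0,0],0],[[0,0,0],[0,0,0],0],[[0,0,0],[0,0,0],0]]}}

```text
time: 30.4
tcp_pos: [598.5, -28.9, 105.4]
tool_rot: [[-0.035, 0.999, 0.001], [0.999, 0.035, 0.0], [0.0, 0.001, -1.0]]
contact_force: [-0.0, -0.6, -4.6]
gripper_width: 12.2
```

Run:
```python
from h import *
import pickle
im,P=snap('wrist','w10'); pickle.dump(P,open('pics/w10.pkl','wb')); to(600.6,-34.5,65,90.8)
print(proj(P,[[599,64.5,66]]))
cv2.imwrite('pics/w10c.png',cv2.resize(im[0:260,190:450],None,fx=2.3,fy=2.3,interpolation=cv2.INTER_CUBIC)[:,:,::-1])
```

```text
turn [ 0.   -0.    0.12] shift before turn [-0.11  0.04  0.81] after [-0.11  0.04  0.81] | now [598.5 -29.  105.4] psi 92.0 w 12.2 F [ 0.9  0.6 -3.7] t 30.4
[[318.75440456  82.88166045]]
```

View pics/w10c.png

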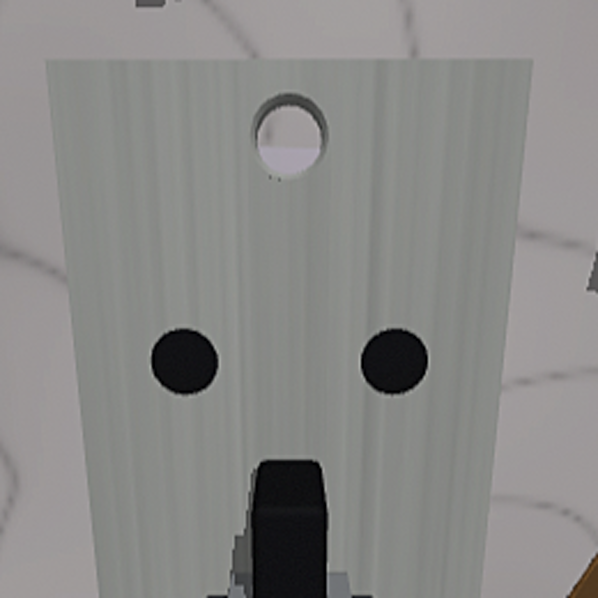

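Run:
```python
from h import *
import pickle
P=pickle.load(open('pics/w4.pkl','rb')); print('w4',onz(P,np.array([[177,30],[157,433]])/2+[290,0],66).round(1))
P7=pickle.load(open('pics/w7.pkl','rb')); print('w7',onz(P7,np.array([[213,28],[211,490]])/2.2+[220,0],66).round(1))
for f,P,u0,sc in(('w4',P,290,2),('w7',P7,220,2.2)):
    im=rd(f); g=cv2.cvtColor(im,cv2.COLOR_RGB2GRAY); hs=cv2.cvtColor(im,cv2.COLOR_RGB2HSV)
    for (x,y) in ([(172,40),(155,424)] if f=='w4' else [(212,36),(210,482)]):
        u,v=int(u0+x/sc),int(y/sc); a=hs[max(0,v-14):v+15,u-9:u+10]; m=((a[...,0]>25)&(a[...,0]<100)&(a[...,1]>8)) ; ys,xs=np.nonzero(m)
        print(f,(u,v),'greenish n',len(xs),'u',xs.min()+u-9,xs.max()+u-9,'v',ys.min()+max(0,v-14),ys.max()+max(0,v-14), 'mean',xs.mean()+u-9,ys.mean()+max(0,v-14))
P=pickle.load(open('pics/w10.pkl','rb')); s=state(); R=np.array(s['tool_rot']); t=np.array(s['tcp_pos'])
# plate top at underside+8 ; underside = tcp z+24.5
h=onz(P,[[190+290/2.3,137/2.3]],105.4+24.5+8)[0]; print('hole',h, 'in tool',R.T@(h-t))
```

```text
w4 [[ 597.7   65.5   66. ]
 [ 599.7 -134.4   66. ]]
w7 [[ 599.6   64.3   66. ]
 [ 601.3 -132.1   66. ]]
w4 (376, 20) greenish n 61 u 372 383 v 13 25 mean 376.9836065573771 19.83606557377049
w4 (367, 212) greenish n 24 u 363 372 v 207 216 mean 367.4583333333333 211.29166666666666
w7 (316, 16) greenish n 58 u 312 321 v 9 22 mean 316.7758620689655 16.724137931034484
w7 (315, 219) greenish n 16 u 312 319 v 214 222 mean 316.25 217.75
hole [596.78239898  70.45673061 137.9       ] in tool [ 99.46228601   1.730553   -32.42484885]
```

Call:
{"op": "carry_out", "data": {"increments": [[[-0.11,0.02,0.2],[0,0,0.13],0],[[0,0,0.4],[0,0,0],0],[[0,0,0.3],[0,0,0],0],[[0,0,0],[0,0,0],0]]}}

```text
time: 30.95
tcp_pos: [598.7, -38.5, 57.7]
tool_rot: [[-0.005, 1.0, -0.0], [1.0, 0.005, 0.0], [0.0, -0.0, -1.0]]
contact_force: [-0.1, 0.9, -4.5]
gripper_width: 12.5
```

```bash
python3 -c "
from h import *
to(599.3,-34.6,48,90.7)"
```

```text
turn [-0.   -0.   -0.04] shift before turn [0.08 0.01 0.19] after [0.08 0.01 0.19] | now [598.7 -38.5  57.7] psi 90.3 w 12.5 F [-0.1  0.9 -4.5] t 30.9
```

Call:
{"op": "carry_out", "data": {"increments": [[[0.08,0.01,0.19],[0,0,-0.04],0],[[0,0,0],[0,0,0],0],[[0,0,0],[0,0,0],0]]}}

```text
time: 31.32
tcp_pos: [600.0, -34.7, 48.5]
tool_rot: [[-0.012, 1.0, 0.001], [1.0, 0.012, -0.0], [-0.0, 0.001, -1.0]]
contact_force: [-0.2, -0.9, -5.1]
gripper_width: 12.5
```

Run:
```python
from h import *
import pickle
im,P=snap('wrist','w11'); pickle.dump(P,open('pics/w11.pkl','wb')); to(599.3,-34.6,48,90.7)
a=cv2.resize(im[20:120,266:366],None,fx=5,fy=5,interpolation=cv2.INTER_CUBIC)
cv2.imwrite('pics/w11c.png',a[:,:,::-1])
```

```text
turn [ 0.01 -0.    0.  ] shift before turn [ 0.   -0.01  0.01] after [ 0.   -0.01  0.01] | now [599.8 -34.6  48.4] psi 90.7 w 12.4 F [ 0.6  0.  -4.9] t 31.4
```

View pics/w11c.png

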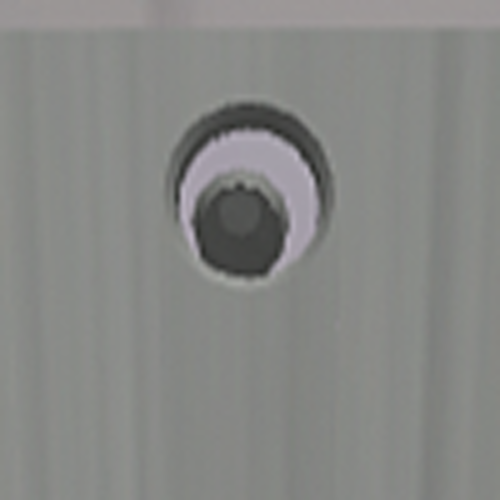

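Run:
```python
from h import *
import pickle
P=pickle.load(open('pics/w11.pkl','rb'))
print('top',onz(P,[[266+250/5,20+186/5]],80.9),'bot',onz(P,[[266+250/5,20+205/5]],72.9),'pin',onz(P,[[266+240/5,20+212/5]],66),'pinbase',onz(P,[[266+241/5,20+226/5]],58))
```

```text
top [[600.40403679  65.67964118  80.9       ]] bot [[600.43812654  65.0336397   72.9       ]] pin [[599.4863139   65.15432124  66.        ]] pinbase [[599.56942063  64.69296128  58.        ]]
```

Call:
{"op": "carry_out", "data": {"increments": [[[0,-0.02,0],[0,0,0],0],[[0,0,0.1],[0,0,0],0],[[0,0,0.1],[0,0,0],0],[[0,0,0.06],[0,0,0],0],[[0,0,0],[0,0,0],0]]}}

```text
time: 32.0
tcp_pos: [599.1, -34.6, 34.9]
tool_rot: [[-0.013, 1.0, 0.002], [1.0, 0.013, -0.0], [-0.0, 0.002, -1.0]]
contact_force: [-0.1, 0.0, -4.8]
gripper_width: 12.4
```

Call:
{"op": "carry_out", "data": {"increments": [[[0,0,0.08],[0,0,0],0],[[0,0,0.08],[0,0,0],0],[[0,0,0],[0,0,0],0]]}}

```text
time: 32.38
tcp_pos: [599.0, -34.7, 26.3]
tool_rot: [[-0.013, 1.0, 0.002], [1.0, 0.013, -0.0], [-0.0, 0.002, -1.0]]
contact_force: [0.5, -0.6, -4.9]
gripper_width: 12.3
```

Call:
{"op": "carry_out", "data": {"increments": [[[0,0,0.06],[0,0,0],0],[[0,0,0.04],[0,0,0],0],[[0,0,0.03],[0,0,0],0],[[0,0,0],[0,0,0],0]]}}

```text
time: 32.88
tcp_pos: [599.3, -34.7, 21.9]
tool_rot: [[-0.013, 1.0, 0.003], [1.0, 0.013, -0.001], [-0.001, 0.003, -1.0]]
contact_force: [0.1, 0.0, -4.2]
gripper_width: 12.3
```

Call:
{"op": "carry_out", "data": {"increments": [[[0,0,0.03],[0,0,0],0],[[0,0,0.03],[0,0,0],0],[[0,0,0.03],[0,0,0],0],[[0,0,0],[0,0,0],0]]}}

```text
time: 33.38
tcp_pos: [599.5, -34.7, 21.7]
tool_rot: [[-0.013, 1.0, 0.005], [1.0, 0.013, -0.002], [-0.002, 0.005, -1.0]]
contact_force: [-1.7, -0.3, -3.6]
gripper_width: 11.9
```

Call:
{"op": "carry_out", "data": {"increments": [[[0,0,0],[0,0,0],70],[[0,0,0],[0,0,0],70],[[0,0,0],[0,0,0],70],[[0,0,-0.4],[0,0,0],70],[[0,0,-0.8],[0,0,0],70],[[0,0,-0.9],[0,0,0],70],[[0,0,-0.9],[0,0,0],70]]}}

```text
time: 34.25
tcp_pos: [597.6, -34.3, 172.0]
tool_rot: [[-0.013, 1.0, 0.0], [1.0, 0.013, -0.0], [-0.0, 0.0, -1.0]]
contact_force: [1.4, 0.7, -0.2]
gripper_width: 60.0
```

Call:
{"op": "carry_out", "data": {"increments": [[[0.75,-0.29,0],[0,0,0],100],[[0.75,-0.29,0],[0,0,0],100],[[0.75,-0.29,0],[0,0,0],100],[[0.75,-0.29,0],[0,0,0],100],[[0.75,-0.29,0],[0,0,0],100],[[0.75,-0.29,0],[0,0,0],100],[[0,0,0],[0,0,0],100],[[0,0,0],[0,0,0],100]]}}

```text
time: 35.25
tcp_pos: [510.1, 195.2, 176.0]
tool_rot: [[-0.011, 1.0, 0.012], [1.0, 0.011, -0.001], [-0.001, 0.012, -1.0]]
contact_force: [0.2, -0.5, -0.5]
gripper_width: 85.6
```

Run:
```python
from h import *
import pickle
im,P=snap('wrist','w12'); pickle.dump(P,open('pics/w12.pkl','wb')); to(510,190,180,90)
tp,Q=snap('top','t12'); u,v=proj(Q,[[600,-35,46]])[0].astype(int); print(u,v)
a=cv2.resize(im,(560,350)); b=cv2.resize(tp[v-35:v+35,u-60:u+52],(560,350*1),interpolation=cv2.INTER_CUBIC)
cv2.imwrite('pics/w12c.png',np.vstack([a,b[:240]])[:,:,::-1])
```

```text
turn [0.07 0.   0.06] shift before turn [-0.1  -0.   -0.08] after [-0.1  -0.   -0.08] | now [510.1 195.1 176. ] psi 90.6 w 85.4 F [-0.2  0.2 -0.1] t 35.3
319 192
```

View pics/w12c.png

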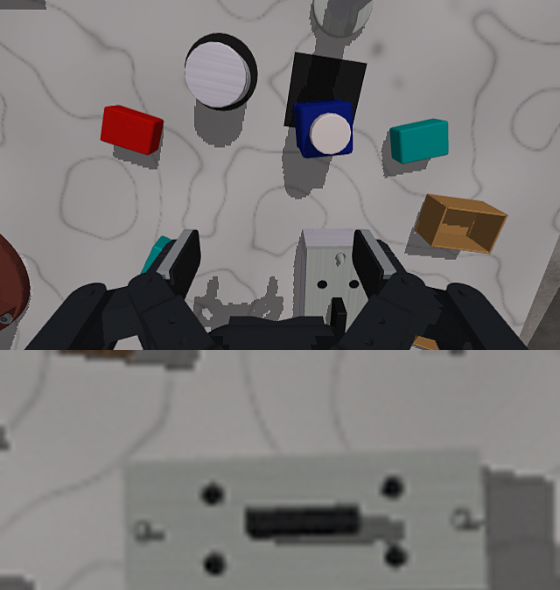

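Run:
```python
from h import *
import pickle
P=pickle.load(open('pics/w12.pkl','rb')); im=rd('w12'); hs=cv2.cvtColor(im,cv2.COLOR_RGB2HSV).astype(int); s=640/560
f=lambda a:np.array(a,float)*s
M=onz(P,f([[293,53],[366,63],[285,126]]),0); print('mat corners',M.round(1),'centre',(M[1]+M[2])/2, 'edge ang',np.degrees(np.arctan2(*(M[0]-M[2])[[1,0]])),np.linalg.norm(M[0]-M[2]),np.linalg.norm(M[0]-M[1]))
dk=(hs[...,2]<45)
for c in blobs(dk,600): print('dark',c.min(0),c.max(0))
bl=(hs[...,0]>105)&(hs[...,0]<130)&(hs[...,1]>150)
for c in blobs(bl,300): print('blue',c.min(0),c.max(0),rect(P,c,75))
# white discs: cap and lid
def disc(cen,r,z,thr):
    g=cv2.cvtColor(im,cv2.COLOR_RGB2GRAY).astype(int); m=((g>thr)&(hs[...,1]<60)).astype(np.uint8)
    u,v=map(int,cen); mm=np.zeros_like(m); mm[v-r:v+r,u-r:u+r]=m[v-r:v+r,u-r:u+r]
    cs=blobs(mm,100)
    for c in cs:
        e=cv2.fitEllipse(cv2.convexHull(c.astype(np.float32))); print('disc',z,np.round(e[0],1),np.round(e[1],1),onz(P,[e[0]],z).round(1))
disc(f((330,133)),34,95,120); disc(f((217,74)),44,60,110)
# round mat: outer dark contour points
d=dk.astype(np.uint8); mm=np.zeros_like(d); u,v=map(int,f((221,71))); mm[v-55:v+55,u-55:u+55]=d[v-55:v+55,u-55:u+55]
c=max(blobs(mm,50),key=len); X=onz(P,cv2.convexHull(c.astype(np.float32))[:,0],0); print('roundmat',cv2.minEnclosingCircle(X[:,:2].astype(np.float32)),c.min(0),c.max(0))
Q=pose('top'); print('top pump',onz(Q,[[183.5,197.5]],128))
```

```text
mat corners [[533.  317.4   0. ]
 [623.4 307.4   0. ]
 [525.4 229.5   0. ]] centre [574.36203271 268.45944613   0.        ] edge ang 85.01414126344154 88.25713489749997 90.89976292774983
dark [ 30. 264.] [604. 399.]
dark [326.  61.] [419. 145.]
dark [215.  39.] [294. 127.]
blue [336. 113.] [403. 180.] [563.1 236.7  59.6  58.8   6.4]
disc 95 [378.5 153.2] [45. 47.] [[566.3 235.2  95. ]]
disc 95 [399.8 168. ] [ 32.4 101.6] [[585.9 222.4  95. ]]
disc 60 [288.5 120.1] [12.4 31.7] [[487.1 259.4  60. ]]
disc 60 [283.9  49.4] [23.4 39.5] [[484.1 319.   60. ]]
disc 60 [218.   84.5] [ 88.5 133.4] [[424.2 289.6  60. ]]
roundmat ((445.4190979003906, 292.23638916015625), 44.74989318847656) [215.  39.] [294. 127.]
top pump [[582.85075928 361.72505024 128.        ]]
```

The plate is seated with both pins through their holes. The bottle has been knocked about 34 mm toward −Y, while the jar is still on the round mat. I'll park the bottle first and approach it now.

Call:
{"op": "carry_out", "data": {"increments": [[[0.4,0.57,0],[0.07,0,-0.44],100],[[0.4,0.57,0.3],[0,0,0],100],[[0,0,0.7],[0,0,0],100],[[0,0,0.7],[0,0,0],100],[[0,0,0.3],[0,0,0],100],[[0,0,0],[0,0,0],100]], "grip_force": 70}}

```text
time: 36.1
tcp_pos: [570.9, 232.7, 74.0]
tool_rot: [[-0.081, 0.997, 0.002], [0.997, 0.081, -0.001], [-0.002, 0.001, -1.0]]
contact_force: [-0.7, -0.5, 0.8]
gripper_width: 85.6
```

Run:
```python
from h import *
im,P=snap('wrist','w13'); to(566.3,235.2,-12,95)
hs=cv2.cvtColor(im,cv2.COLOR_RGB2HSV).astype(int); g=cv2.cvtColor(im,cv2.COLOR_RGB2GRAY)
u,v=proj(P,[[566.3,235.2,95]])[0].astype(int); print(u,v)
bl=(hs[...,0]>105)&(hs[...,0]<130)&(hs[...,1]>150)
for c in blobs(bl,300): print('blue',c.min(0),c.max(0),rect(P,c,75))
m=((g>110)&(hs[...,1]<60)); b=cv2.dilate(bl.astype(np.uint8),np.ones((3,3)))
n,l,st,ce=cv2.connectedComponentsWithStats(m.astype(np.uint8)); k=l[v,u]; print(st[k],ce[k],onz(P,[ce[k]],95))
```

```text
turn [ 0.01  0.01 -0.04] shift before turn [ 0.06 -0.1   1.74] after [ 0.05 -0.1   1.74] | now [571.3 232.9  74.8] psi 94.6 w 85.0 F [ 0.1 -0.6  0.2] t 36.1
305 245
blue [261. 166.] [349. 268.] [565.7 243.   68.8  54.2 -83.4]
[     0      0    640    400 174652] [328.85025078 171.5805831 ] [[575.71565586 279.72561858  95.        ]]
```

Call:
{"op": "carry_out", "data": {"increments": [[[0.05,-0.1,0],[0,0,-0.15],100],[[0,0,0.4],[0,0,0],100],[[0,0,0.4],[0,0,0],100],[[0,0,0.4],[0,0,0],100],[[0,0,0.3],[0,0,0],100],[[0,0,0.1],[0,0,0],100],[[0,0,0],[0,0,0],100]]}}

```text
time: 37.02
tcp_pos: [571.3, 237.3, 1.4]
tool_rot: [[-0.114, 0.993, 0.016], [0.994, 0.114, 0.003], [0.001, 0.016, -1.0]]
contact_force: [-0.1, 0.2, -0.1]
gripper_width: 85.7
```

Call:
{"op": "carry_out", "data": {"increments": [[[0,0,0.02],[0,0,0],100],[[0,0,0],[0,0,0],20],[[0,0,0],[0,0,0],20],[[0,0,0],[0,0,0],20],[[0,0,0],[0,0,0],20],[[0,0,0],[0,0,0],20],[[0,0,0],[0,0,0],20],[[0,0,0],[0,0,0],20]]}}

```text
time: 38.02
tcp_pos: [572.2, 237.7, 2.3]
tool_rot: [[-0.114, 0.993, 0.017], [0.993, 0.114, 0.003], [0.001, 0.018, -1.0]]
contact_force: [0.4, 0.5, -0.5]
gripper_width: 55.1
```

Call:
{"op": "carry_out", "data": {"increments": [[[0,0,0],[0,0,0],100],[[0,0,0],[0,0,0],100],[[0,0,0],[0,0,0],100],[[0,0,0.15],[0.1,0.01,0],100],[[0,0,0.13],[0,0,0],100],[[0,0,0],[0,0,0],100],[[0,0,0],[0,0,0],20],[[0,0,0],[0,0,0],20],[[0,0,0],[0,0,0],20],[[0,0,0],[0,0,0],20],[[0,0,0],[0,0,0],20],[[0,0,0],[0,0,0],20]]}}

```text
time: 39.52
tcp_pos: [572.3, 237.7, -12.7]
tool_rot: [[-0.114, 0.993, -0.001], [0.993, 0.114, 0.003], [0.003, -0.001, -1.0]]
contact_force: [0.3, 0.4, -1.2]
gripper_width: 55.4
```

Call:
{"op": "carry_out", "data": {"increments": [[[0,0,-0.3],[0,0,0],20],[[0,0,-0.5],[0,0,0],20],[[0,0,-0.3],[0,0,0],20],[[-0.38,-0.51,0],[0,0,0],20],[[-0.38,-0.51,0],[0,0,0],20],[[-0.38,-0.51,0],[0,0,0],20],[[-0.38,-0.51,0],[0,0,0],20],[[-0.38,-0.51,0],[0,0,0],20],[[0,0,0],[0,0,0],20],[[0,0,0],[0,0,0],20]]}}

```text
time: 40.78
tcp_pos: [456.0, 126.3, 49.7]
tool_rot: [[-0.114, 0.993, 0.006], [0.993, 0.114, 0.004], [0.004, 0.006, -1.0]]
contact_force: [0.8, 0.4, -2.3]
gripper_width: 55.4
```

```bash
python3 -c "
from h import *
to(455,130,-12,96.5)"
```

```text
turn [ 0.04 -0.02  0.01] shift before turn [ 0.07 -0.02  1.23] after [ 0.08 -0.01  1.23] | now [456.  126.3  49.7] psi 96.6 w 55.4 F [ 0.8  0.4 -2.3] t 40.8
```

Call:
{"op": "carry_out", "data": {"increments": [[[0,0,0.4],[0.04,-0.02,0],20],[[0,0,0.4],[0,0,0],20],[[0,0,0.25],[0,0,0],20],[[0,0,0.1],[0,0,0],20],[[0,0,0],[0,0,0],20]]}}

```text
time: 41.4
tcp_pos: [460.8, 128.6, -8.0]
tool_rot: [[-0.116, 0.993, 0.004], [0.993, 0.116, 0.001], [0.001, 0.004, -1.0]]
contact_force: [0.1, 0.1, -1.6]
gripper_width: 55.1
```

Call:
{"op": "carry_out", "data": {"increments": [[[0,0,0.05],[0,0,0],20],[[0,0,0.04],[0,0,0],20],[[0,0,0],[0,0,0],20],[[0,0,0],[0,0,0],100],[[0,0,0],[0,0,0],100],[[0,0,0],[0,0,0],100],[[0,0,0],[0,0,0],100],[[0,0,-0.5],[0,0,0],100],[[0,0,-0.7],[0,0,0],100],[[0,0,-0.7],[0,0,0],100],[[0,0,0],[0,0,0],100]]}}

```text
time: 42.78
tcp_pos: [461.5, 128.6, 86.5]
tool_rot: [[-0.116, 0.993, 0.007], [0.993, 0.116, 0.001], [0.001, 0.007, -1.0]]
contact_force: [0.2, 0.1, -0.6]
gripper_width: 85.5
```

Run:
```python
from h import *
P0=None
import pickle
P=pickle.load(open('pics/w12.pkl','rb')); im=rd('w12'); g=cv2.cvtColor(im,cv2.COLOR_RGB2GRAY)
n,l,st,ce=cv2.connectedComponentsWithStats((g>105).astype(np.uint8)); k=l[85,248]; print(st[k],ce[k],onz(P,[ce[k]],60))
x=g[85,200:300]; print(x.tolist())
to(446,290,75,90)
```

```text
[     0      0    640    400 176798] [313.15107071 167.83226055] [[510.6738277  214.30719507  60.        ]]
[146, 148, 146, 147, 147, 146, 144, 144, 143, 143, 139, 126, 157, 157, 157, 156, 156, 157, 159, 158, 158, 158, 160, 159, 158, 158, 159, 158, 158, 159, 160, 159, 159, 161, 161, 161, 161, 162, 162, 162, 163, 163, 164, 163, 164, 163, 163, 163, 164, 164, 164, 166, 166, 165, 166, 165, 165, 164, 162, 162, 161, 162, 160, 160, 161, 159, 159, 159, 160, 159, 159, 158, 158, 158, 159, 158, 158, 159, 160, 160, 152, 83, 119, 102, 107, 117, 27, 17, 25, 23, 23, 21, 20, 13, 69, 166, 154, 152, 151, 152]
turn [ 0.04 -0.01  0.67] shift before turn [3.24 0.06 0.23] after [ 3.23 -0.31  0.23] | now [461.5 128.6  86.5] psi 96.7 w 85.5 F [ 0.2  0.1 -0.6] t 42.8
```

Call:
{"op": "carry_out", "data": {"increments": [[[0.65,0.03,0],[0.04,0,0.2],100],[[0.65,0.03,0],[0,0,0.2],100],[[0.65,0.0,0],[0,0,0.2],100],[[0.65,0.0,0.2],[0,0,0],100],[[0.65,0.0,0.2],[0,0,0],100],[[0,0,0],[0,0,0],100],[[0,0,0],[0,0,0],100]]}}

```text
time: 43.65
tcp_pos: [453.7, 294.1, 60.9]
tool_rot: [[-0.006, 1.0, -0.005], [1.0, 0.006, -0.002], [-0.002, -0.005, -1.0]]
contact_force: [-0.0, 0.0, -0.5]
gripper_width: 85.0
```

Run:
```python
from h import *
import pickle
im,P=snap('wrist','w14'); pickle.dump(P,open('pics/w14.pkl','wb')); to(451,289,-26,90)
print(proj(P,[[451,289,60],[451,289,0],[445.4,292.2,0]]))
cv2.imwrite('pics/w14c.png',cv2.resize(im[60:360,140:500],(600,500))[:,:,::-1])
```

```text
turn [-0.03  0.01  0.03] shift before turn [-0.1  -0.05  1.74] after [-0.1  -0.06  1.74] | now [453.8 294.   61. ] psi 90.3 w 85.3 F [-0.8  0.  -0.3] t 43.7
[[308.81696514 241.48034957]
 [310.64496424 209.92431384]
 [303.95731137 206.2704852 ]]
```

View pics/w14c.png

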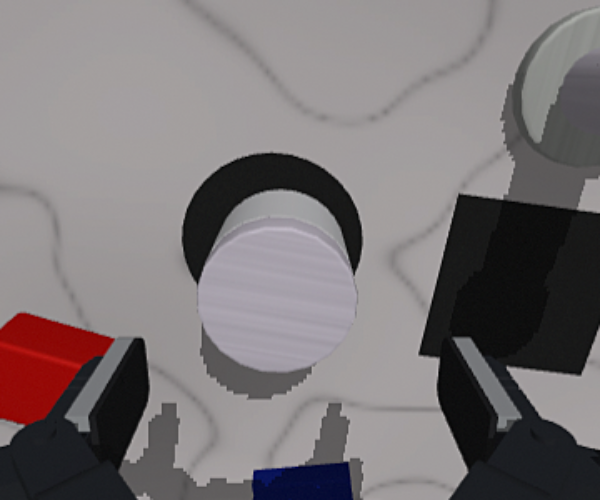

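Call:
{"op": "carry_out", "data": {"increments": [[[-0.06,-0.09,0],[0,0,0.9],100],[[0,0,0],[0,0,0.9],100],[[0,0,0.4],[0,0,0],95],[[0,0,0.4],[0,0,0],95],[[0,0,0.3],[0,0,0],95],[[0,0,0],[0,0,0],95]]}}

```text
time: 44.45
tcp_pos: [450.5, 285.8, 5.9]
tool_rot: [[0.32, 0.947, -0.003], [0.948, -0.32, -0.002], [-0.003, -0.003, -1.0]]
contact_force: [-0.1, 0.8, -0.3]
gripper_width: 81.1
```

```bash
python3 -c "
from h import *
to(449.3,291,-26,72)"
```

```text
turn [-0.02  0.02 -0.06] shift before turn [ 0.09 -0.05  0.64] after [ 0.09 -0.06  0.64] | now [450.5 285.8   5.9] psi 71.4 w 81.1 F [-0.1  0.8 -0.3] t 44.5
```

Call:
{"op": "carry_out", "data": {"increments": [[[0.09,-0.05,0.1],[0,0,0],95],[[0,0,0.3],[0,0,0],95],[[0,0,0.22],[0,0,0],95],[[0,0,0],[0,0,0],95],[[0,0,0],[0,0,0],30],[[0,0,0],[0,0,0],30],[[0,0,0],[0,0,0],30],[[0,0,0],[0,0,0],30],[[0,0,0],[0,0,0],30],[[0,0,0],[0,0,0],30]]}}

```text
time: 45.7
tcp_pos: [450.2, 291.5, -25.9]
tool_rot: [[0.32, 0.948, -0.002], [0.948, -0.32, -0.001], [-0.002, -0.002, -1.0]]
contact_force: [-0.6, 0.4, -1.2]
gripper_width: 62.7
```

Call:
{"op": "carry_out", "data": {"increments": [[[0,0,-0.3],[0,0,0],30],[[0,0,-0.5],[0,0,0],30],[[0,0,-0.5],[0,0,0],30],[[0,0,0],[0,0,-0.65],30],[[0,0,0],[0,0,-0.65],30],[[0,0,0],[0,0,0],30]]}}

```text
time: 46.45
tcp_pos: [451.4, 292.1, 46.5]
tool_rot: [[0.093, 0.996, 0.001], [0.996, -0.093, 0.0], [0.0, 0.001, -1.0]]
contact_force: [-0.4, 0.6, -2.6]
gripper_width: 62.8
```

```bash
python3 -c "
from h import *
to(574.4,268.5,-10,85)"
```

```text
turn [ 0.01 -0.   -0.03] shift before turn [-0.24  2.49  1.13] after [-0.26  2.49  1.13] | now [451.4 292.1  46.5] psi 84.7 w 62.8 F [-0.4  0.6 -2.6] t 46.5
```

Call:
{"op": "carry_out", "data": {"increments": [[[-0.06,0.62,0],[0,0,0],30],[[-0.06,0.62,0],[0,0,0],30],[[-0.06,0.62,0],[0,0,0],30],[[-0.06,0.62,0.2],[0,0,0],30],[[0,0,0.5],[0,0,0],30],[[0,0,0.2],[0,0,0],30],[[0,0,0],[0,0,0],30]]}}

```text
time: 47.32
tcp_pos: [577.6, 267.6, 3.9]
tool_rot: [[0.111, 0.994, 0.003], [0.994, -0.111, 0.001], [0.001, 0.003, -1.0]]
contact_force: [0.7, -0.5, -2.1]
gripper_width: 63.1
```

```bash
python3 -c "
from h import *
to(574.4,268.5,-25.5,85)"
```

```text
turn [ 0.01 -0.01 -0.14] shift before turn [ 0.01 -0.07  0.59] after [ 0.01 -0.07  0.59] | now [577.6 267.6   3.9] psi 83.6 w 63.1 F [ 0.7 -0.5 -2.1] t 47.3
```

Call:
{"op": "carry_out", "data": {"increments": [[[0.01,-0.07,0.1],[0,0,0],30],[[0,0,0.25],[0,0,0],30],[[0,0,0.15],[0,0,0],30],[[0,0,0.06],[0,0,0],30],[[0,0,0.02],[0,0,0],30],[[0,0,0],[0,0,0],30]]}}

```text
time: 48.08
tcp_pos: [574.3, 269.5, -25.0]
tool_rot: [[0.111, 0.994, 0.005], [0.994, -0.111, 0.002], [0.002, 0.004, -1.0]]
contact_force: [0.3, 0.8, -2.0]
gripper_width: 62.9
```

Call:
{"op": "carry_out", "data": {"increments": [[[0,0,0.02],[0,0,0],30],[[0,0,0],[0,0,0],30],[[0,0,0],[0,0,0],100],[[0,0,0],[0,0,0],100],[[0,0,0],[0,0,0],100],[[0,0,-0.5],[0,0,0],100],[[0,0,-0.9],[0,0,0],100],[[0,0,-0.9],[0,0,0],100]]}}

```text
time: 49.08
tcp_pos: [572.0, 268.5, 89.4]
tool_rot: [[0.111, 0.994, 0.0], [0.994, -0.111, 0.0], [0.0, 0.0, -1.0]]
contact_force: [1.4, 0.6, 0.5]
gripper_width: 85.3
```

Call:
{"op": "carry_out", "data": {"increments": [[[-0.76,-0.48,0],[0,0,0],100],[[-0.76,-0.48,0],[0,0,0],100],[[-0.76,-0.48,0],[0,0,0],100],[[-0.76,-0.48,0],[0,0,0],100],[[0,0,0],[0,0,-0.65],100],[[0,0,0],[0,0,-0.65],100],[[0,0,0],[0,0,0],100]]}}

```text
time: 49.95
tcp_pos: [460.6, 125.1, 94.1]
tool_rot: [[-0.12, 0.993, 0.013], [0.993, 0.12, 0.003], [0.001, 0.013, -1.0]]
contact_force: [0.8, 0.4, -0.5]
gripper_width: 85.5
```

Run:
```python
from h import *
im,P=snap('wrist','w15'); to(461.2,128.6,-12,96.6)
hs=cv2.cvtColor(im,cv2.COLOR_RGB2HSV).astype(int)
bl=(hs[...,0]>105)&(hs[...,0]<130)&(hs[...,1]>150)
for c in blobs(bl,300): print('blue',c.min(0),c.max(0),rect(P,c,75))
```

```text
turn [ 0.07 -0.01  0.02] shift before turn [ 0.06 -0.01  2.12] after [0.07 0.02 2.12] | now [460.8 125.2  94.1] psi 96.8 w 85.3 F [-0.1  0.4 -0.2] t 50.0
blue [279. 164.] [358. 254.] [463.2 134.6  66.5  54.4 -83.2]
```

Call:
{"op": "carry_out", "data": {"increments": [[[0.02,0,0.1],[0.07,0,0],100],[[0,0,0.5],[0,0,0],100],[[0,0,0.5],[0,0,0],100],[[0,0,0.5],[0,0,0],100],[[0,0,0.15],[0,0,0],100],[[0,0,0],[0,0,0],100]]}}

```text
time: 50.75
tcp_pos: [462.3, 127.6, 3.4]
tool_rot: [[-0.111, 0.994, -0.001], [0.994, 0.111, 0.001], [0.001, -0.0, -1.0]]
contact_force: [0.7, -0.4, -0.1]
gripper_width: 85.5
```

```bash
python3 -c "
from h import *
to(461.5,126.3,-12,96.6)"
```

```text
turn [-0.   -0.01 -0.02] shift before turn [-0.02 -0.02  0.31] after [-0.02 -0.02  0.31] | now [462.3 127.6   3.4] psi 96.4 w 85.5 F [ 0.7 -0.4 -0.1] t 50.8
```

Call:
{"op": "carry_out", "data": {"increments": [[[-0.02,-0.02,0.2],[0,0,0],100],[[0,0,0.1],[0,0,0],100],[[0,0,0],[0,0,0],100],[[0,0,0],[0,0,0],20],[[0,0,0],[0,0,0],20],[[0,0,0],[0,0,0],20],[[0,0,0],[0,0,0],20],[[0,0,0],[0,0,0],20],[[0,0,0],[0,0,0],20]]}}

```text
time: 51.88
tcp_pos: [462.9, 126.6, -10.5]
tool_rot: [[-0.111, 0.994, 0.002], [0.994, 0.111, 0.002], [0.001, 0.003, -1.0]]
contact_force: [-0.9, 0.6, -0.5]
gripper_width: 55.3
```

Call:
{"op": "carry_out", "data": {"increments": [[[0,0,-0.3],[0,0,0],20],[[0,0,-0.5],[0,0,0],20],[[0,0,-0.4],[0,0,0],20],[[0,0,0],[0,0,0.8],20],[[0,0,0],[0,0,0.8],20],[[0,0,0],[0,0,0],20]]}}

```text
time: 52.62
tcp_pos: [462.0, 126.5, 51.0]
tool_rot: [[0.174, 0.985, 0.001], [0.985, -0.174, 0.002], [0.002, 0.001, -1.0]]
contact_force: [0.3, -0.2, -1.7]
gripper_width: 55.2
```

```bash
python3 -c "
from h import *
to(445.4,292.8,-12,80)"
```

```text
turn [ 0.   -0.01 -0.  ] shift before turn [ 3.22 -0.91  1.27] after [ 3.22 -0.91  1.26] | now [462.  126.5  51. ] psi 80.0 w 55.2 F [ 0.3 -0.2 -1.7] t 52.6
```

Call:
{"op": "carry_out", "data": {"increments": [[[0.64,-0.18,0],[0,0,0],20],[[0.64,-0.18,0],[0,0,0],20],[[0.64,-0.18,0],[0,0,0],20],[[0.64,-0.18,0],[0,0,0],20],[[0.62,-0.17,0],[0,0,0],20],[[0,0,0.3],[0,0,0],20],[[0,0,0.3],[0,0,0],20],[[0,0,0],[0,0,0],20]]}}

```text
time: 53.62
tcp_pos: [443.4, 293.8, 18.0]
tool_rot: [[0.151, 0.988, -0.001], [0.988, -0.151, -0.0], [-0.0, -0.001, -1.0]]
contact_force: [-0.7, -0.1, -2.7]
gripper_width: 55.2
```

```bash
python3 -c "
from h import *
to(445.4,292.5,-10,80)"
```

```text
turn [-0.01  0.    0.13] shift before turn [-0.02  0.05  0.56] after [-0.02  0.04  0.56] | now [443.4 293.8  18. ] psi 81.3 w 55.2 F [-0.7 -0.1 -2.7] t 53.6
```

Call:
{"op": "carry_out", "data": {"increments": [[[-0.02,0.05,0.1],[0,0,0],20],[[0,0,0.25],[0,0,0],20],[[0,0,0.12],[0,0,0],20],[[0,0,0.06],[0,0,0],20],[[0,0,0.04],[0,0,0],20],[[0,0,0],[0,0,0],20]]}}

```text
time: 54.38
tcp_pos: [446.8, 291.0, -10.0]
tool_rot: [[0.153, 0.988, 0.0], [0.988, -0.153, 0.0], [0.0, 0.0, -1.0]]
contact_force: [-0.0, 0.1, -1.6]
gripper_width: 55.6
```

Call:
{"op": "carry_out", "data": {"increments": [[[0,0,0.015],[0,0,0],20],[[0,0,0],[0,0,0],78],[[0,0,0],[0,0,0],78],[[0,0,0],[0,0,0],78],[[0,0,-0.4],[0,0,0],78],[[0,0,-0.9],[0,0,0],78],[[0,0,-0.9],[0,0,0],78],[[0,0,-0.9],[0,0,0],78],[[0,0,-0.8],[0,0,0],78]]}}

```text
time: 55.5
tcp_pos: [444.9, 290.1, 186.9]
tool_rot: [[0.153, 0.988, -0.005], [0.988, -0.153, -0.002], [-0.003, -0.005, -1.0]]
contact_force: [1.1, -0.3, 0.4]
gripper_width: 66.4
```

Call:
{"op": "carry_out", "data": {"increments": [[[-0.53,0.57,0],[0,0,0],50],[[-0.53,0.57,0],[0,0,0],0],[[-0.53,0.57,0],[0,0,0],0],[[0,0,0],[0,0,0],0],[[0,0,0],[0,0,0],0],[[0,0,0],[0,0,0],0]]}}

```text
time: 56.25
tcp_pos: [520.7, 198.3, 191.0]
tool_rot: [[0.15, 0.989, 0.002], [0.989, -0.15, 0.001], [0.001, 0.001, -1.0]]
contact_force: [0.3, 0.0, -0.3]
gripper_width: -0.3
```

Run:
```python
from h import *
import pickle
im,P=snap('wrist','w16'); pickle.dump(P,open('pics/w16.pkl','wb')); to(583,366,150)
print('pump top',proj(P,[[583,366,128]]))
tp,Q=snap('top','t16'); sc,_=snap('scene','s16')
a=cv2.resize(im[0:260,100:520],(630,390)); b=cv2.resize(tp[120:290,150:410],(320,210)); c=cv2.resize(sc[160:360,200:470],(310,210))
cv2.imwrite('pics/w16c.png',np.vstack([a,np.hstack([b,c])])[:,:,::-1])
```

```text
turn [ 0.01 -0.01 -0.  ] shift before turn [3.5  0.73 0.82] after [3.5  0.73 0.82] | now [520.7 198.3 191. ] psi 81.4 w -0.2 F [-1.8 -0.4  0.6] t 56.3
pump top [[368.54963268 -48.68248952]]
```

View pics/w16c.png

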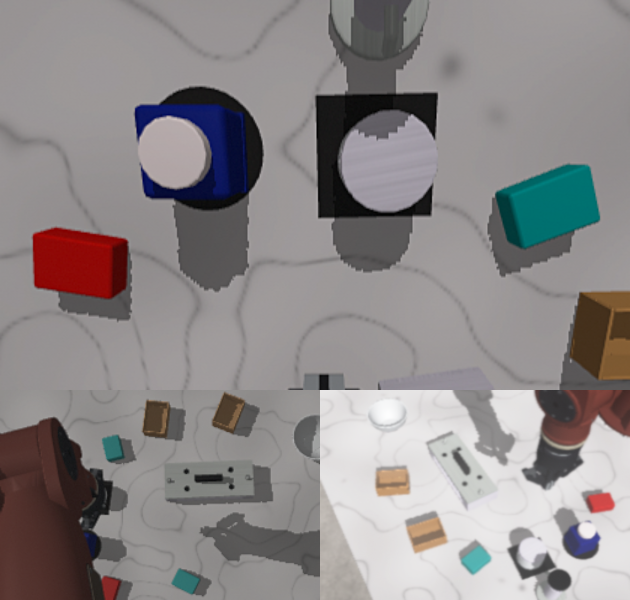

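Run:
```python
from h import *
import pickle
P=pickle.load(open('pics/w16.pkl','rb')); f=lambda a:np.array(a,float)/1.5+[100,0]
M=onz(P,f([[316,96],[437,93],[433,216],[319,217]]),0); print(M.round(1),'mat',M.mean(0).round(1)); c=M.mean(0)
yd=(M[0]+M[1]-M[2]-M[3]); yd/=np.linalg.norm(yd); print('pump est',c+100*yd)
print('jar',onz(P,f([[390,161]]),60).round(1),'cap',onz(P,f([[173,152]]),95).round(1),'rmat',onz(P,f([[201.5,148.5]]),0).round(1))
Q=pose('top'); t=onz(Q,[[183.5,197.5]],128); print('top pump',t)
# from scene0: pump head black ellipse
im=rd('scene0'); S=pose('scene'); g=im.max(2); m=np.zeros_like(g); m[325:362,390:425]=(g[325:362,390:425]<60); cs=blobs(m,40)
for k in cs: e=cv2.fitEllipse(k.astype(np.float32)); print(e,onz(S,[e[0]],128), k.min(0),k.max(0))
im=rd('top0'); g=im.max(2); m=np.zeros_like(g); m[185:212,170:198]=(g[185:212,170:198]<50)
for k in blobs(m,40): e=cv2.fitEllipse(k.astype(np.float32)); print('top',e,onz(Q,[e[0]],128))
```

```text
[[535.4 318.1   0. ]
 [624.2 306.7   0. ]
 [614.6 217.1   0. ]
 [524.1 230.    0. ]] mat [574.6 268.    0. ]
pump est [586.20202724 367.29740743   0.        ]
jar [[576.7 266.7  60. ]] cap [[449.8 291.6  95. ]] rmat [[443.  294.8   0. ]]
top pump [[582.85075928 361.72505024 128.        ]]
top ((183.86312866210938, 197.75820922851562), (14.120072364807129, 15.718681335449219), 97.48681640625) [[582.05210667 360.63915974 128.        ]]
```

The jar is within about 2 mm of the square mat centre. The bottle is within about 4 mm of the round mat centre. Now the pump.

Call:
{"op": "carry_out", "data": {"increments": [[[0.7,0.15,0],[0,0,0],0],[[0.7,0.15,0],[0,0,0],0],[[0.7,0.15,0],[0,0,0],0],[[0.7,0.15,0.1],[0,0,0],0],[[0.7,0.15,0.3],[0,0,0],0],[[0,0,0.5],[0,0,0],0],[[0,0,0.5],[0,0,0],0],[[0,0,0],[0,0,0],0]]}}

```text
time: 57.4
tcp_pos: [583.4, 375.5, 119.6]
tool_rot: [[0.145, 0.989, 0.003], [0.989, -0.145, 0.001], [0.002, 0.003, -1.0]]
contact_force: [-0.2, -0.6, 0.6]
gripper_width: -0.1
```

Run:
```python
from h import *
im,P=snap('wrist','w17'); to(585,366,95,81)
g=im.max(2); m=(g<60); m[255:]=0
for k in blobs(m,200): 
  e=cv2.fitEllipse(k.astype(np.float32)); print(np.round(e[0],1),np.round(e[1],1),k.min(0),k.max(0),onz(P,[e[0]],128).round(1))
print(proj(P,[[585,366,128]]))
```

```text
turn [ 0.03 -0.02  0.07] shift before turn [-0.19  0.04  0.52] after [-0.19  0.04  0.52] | now [584.3 375.9 121.2] psi 81.7 w 0.1 F [-0.1  0.  -0.2] t 57.5
[198.5 247.6] [15.6 71.6] [167. 239.] [232. 255.] [[512.2 381.4 128. ]]
[320.  235.7] [45.4 87.2] [278. 211.] [360. 255.] [[588.2 378.4 128. ]]
[  8.1 201.6] [19.7 57.4] [  0. 167.] [ 22. 219.] [[409.5 426.9 128. ]]
[[317.66816833 254.26355303]]
```

Call:
{"op": "carry_out", "data": {"increments": [[[-0.19,0.04,0],[0.03,-0.02,0],0],[[0,0,0.2],[0,0,0],0],[[0,0,0.2],[0,0,0],0],[[0,0,0.1],[0,0,0],0],[[0,0,0],[0,0,0],0]]}}

```text
time: 58.08
tcp_pos: [586.5, 365.7, 97.8]
tool_rot: [[0.146, 0.989, 0.003], [0.989, -0.146, 0.001], [0.002, 0.002, -1.0]]
contact_force: [-0.4, -0.3, -0.1]
gripper_width: -0.1
```

Call:
{"op": "carry_out", "data": {"increments": [[[0,0,0.1],[0,0,0],0],[[0,0,0.1],[0,0,0],0],[[0,0,0.1],[0,0,0],0],[[0,0,0],[0,0,0],0]]}}

```text
time: 58.58
tcp_pos: [586.8, 366.0, 83.2]
tool_rot: [[0.145, 0.989, 0.004], [0.989, -0.145, 0.002], [0.002, 0.004, -1.0]]
contact_force: [-2.4, -1.6, 6.6]
gripper_width: 0.4
```

Call:
{"op": "carry_out", "data": {"increments": [[[0,0,0.06],[0,0,0],0],[[0,0,0.06],[0,0,0],0],[[0,0,0.05],[0,0,0],0],[[0,0,0.03],[0,0,0],0],[[0,0,0],[0,0,0],0]]}}

```text
time: 59.2
tcp_pos: [587.0, 366.0, 77.8]
tool_rot: [[0.145, 0.989, 0.007], [0.989, -0.145, 0.002], [0.003, 0.007, -1.0]]
contact_force: [-3.6, -2.6, 9.4]
gripper_width: 0.2
```

Call:
{"op": "carry_out", "data": {"increments": [[[0,0,0.1],[0,0,0],0],[[0,0,0.08],[0,0,0],0],[[0,0,0.06],[0,0,0],0]]}}

```text
time: 59.58
tcp_pos: [587.4, 366.2, 76.8]
tool_rot: [[0.144, 0.989, 0.013], [0.989, -0.145, 0.004], [0.006, 0.013, -1.0]]
contact_force: [-9.7, -4.5, 22.3]
gripper_width: 0.1
```

At the stop: 22 N with no further travel. I'll retract straight up and then clear.

Call:
{"op": "carry_out", "data": {"increments": [[[0,0,-0.3],[0,0,0],0],[[0,0,-0.6],[0,0,0],0],[[0,0,-0.8],[0,0,0],0],[[-0.2,0,-0.8],[0,0,0],0],[[-0.7,-0.3,0],[0,0,0],0],[[-0.7,-0.3,0],[0,0,0],0],[[-0.7,-0.3,0],[0,0,0],0],[[-0.7,-0.3,0],[0,0,0],0],[[0,0,0],[0,0,0],0],[[0,0,0],[0,0,0],0]]}}

```text
time: 60.82
tcp_pos: [504.3, 223.5, 204.0]
tool_rot: [[0.144, 0.989, 0.019], [0.99, -0.144, 0.007], [0.01, 0.018, -1.0]]
contact_force: [0.3, 0.9, 0.4]
gripper_width: 0.0
```

Run:
```python
from h import *
im,P=snap('wrist','w18'); to(520,200,190)
sc,_=snap('scene','s18')
a=cv2.resize(im[0:260,100:520],(630,390)); c=cv2.resize(sc[140:360,200:500],(630,210*2))[:210*2]
cv2.imwrite('pics/w18c.png',np.hstack([cv2.resize(a,(400,300)),cv2.resize(c,(400,300))])[:,:,::-1])
```

```text
turn [ 0.1  -0.05 -0.  ] shift before turn [-0.42  0.38  0.28] after [-0.42  0.38  0.28] | now [504.2 223.6 203.9] psi 81.8 w -0.1 F [0.  0.4 0.1] t 60.9
```

View pics/w18c.png

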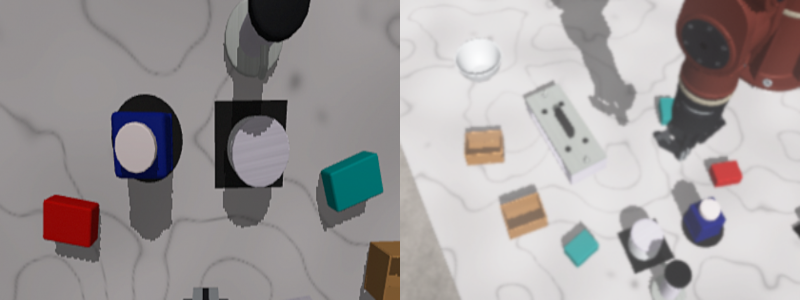

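The jar and bottle stand upright on their mats, the pump head is back up and the plate is seated. Handing in.

```bash
python3 -c "
from cell import *
print(sign_off())"
```

```text
the job is handed in; nothing more can be done
None
```

The soap bench is ready and I handed the job in at about 61 s; sign-off gives no verdict.

**What I did, in order:**
- **Soap bars:** all three were present and now lie flat, one in each pocket.
- **Cover plate:** lowered over both pins until it stopped, at a height reading that matches flush on the shoulders. I didn't measure its height after letting go.
- **Bottle and jar:** swapped. I parked the bottle on a free spot first, because it had been knocked about 34 mm off its mat before I reached it.
- **Pump:** pressed last. The head took 22 N with no further travel, then I lifted straight off.

**Last checks:**
- The plate has both pins through its holes.
- The jar stands upright about 2 mm from the square mat's centre.
- The bottle stands upright on the round mat. My two readings of that mat's centre disagree, so the bottle is about 4 to 7 mm off it.
- The pump head looks back up in the last picture, and the arm touches nothing.
- I saw no sign that the bowl, boxes or spatula moved. The spatula and bowl were not fully in my last close views.

**What disagreed with the description:** the real fingertips sit about 38–40 mm above the reported TCP when shut. The first close on a bar therefore went over it without touching it. I corrected all heights for this afterwards.

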